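# Bolt up the labelling tray and load the candles

### The arm

A 6-joint arm with a two-finger parallel gripper is mounted at the origin on the work surface. World frame = base frame: x ahead of the robot, y to its left, z up, the work surface at z = 0. Lengths are in m, angles in rad, forces in N, time in s.
With the tool pointing down it reaches from about 0.375 to 0.975 m from the base axis. Payload 3.8 kg.
Tool frame: the origin (TCP) lies at the very end of the fingers, on their centre line; the grasp point (between the pads) lies 19 mm behind it; z points along the fingers, y is the line along which they close (so a half turn about z gives the same grasp; the last joint's range is limited). The gripper opens to 88 mm and grips with 3 to 60 N. Pads are 18 mm wide; open, the fingers measure 123 mm over their backs; the gripper's body (75 mm by 187 mm) begins 45 mm behind the grasp point.
Start: joints at [1.3, 0.264, 1.604, -0, 1.274, -0.037], TCP at [0.156, 0.657, 0.239] pointing down, gripper open.
Joint ranges: [-2.63, 2.63], [-0.94, 2.18], [0.31, 2.57], [-1.31, 4.45], [0, 2.66], [-2.55, 2.55]. Speed limits (rad/s): [2.57, 2.57, 3.14, 3.14, 3.14, 3.14].

### API

Orientations are given as a unit quaternion [x, y, z, w].
In Python, from plant import monitor, vision, robot gives the robot as it stands.
- The arm moves only by the shell command python3 -m pendant 'ROWS' [OPENING] [FORCE]. ROWS is JSON, a list that holds one entry, the list of rows, each a list of 4 numbers: the shift along the tool's x, y, z in m, then the turn about the tool's z in degrees. In form: [[[tx, ty, tz, turn], ...]]. A call has 1 to 12 rows; each row shifts and turns the commanded pose from where the row before left it, along the tool's axes as they then stand; what a row does not reach is not made up. A row lasts 1/8 s, in which the tool goes at most 62.5 mm and 10.7 degrees, less where a joint would pass 70% of its speed; a pose out of reach is approached as far as the arm can. A call with a gripper value outside its range is refused whole. OPENING is the opening in per cent of the stroke, from 0 (shut) to 100 (fully open), set as the call begins (- or left out, the last holds). The fingers move at their own pace and stop on an object; FORCE is the grip in N (left out, the last holds). Time passes only in rows, so rows that do not move let the fingers close. It gives the time, the measured TCP pose, the force, the opening and the grip force at its end, in the units of the state.
- monitor.get_state(): the state, without advancing time (a new reading comes with each control period).
- vision.camera(name): name is "scene" or "top" or "wrist"; returns (picture, depth): 480x640x3 uint8, red, green, blue; 480x640 float32, m along the optical axis (not along the pixel's ray), 0 where there is no reading.
- vision.calibration(name): a dict with "fx", "fy", "cx", "cy" (pixels), "R" (3x3) and "t" (3): a world point X has camera coordinates R X + t. Camera axes: x right, y down, z forward; pixel columns grow to the right and rows downward; lengths in m; the calibration is good to about 2 mm. A picture is of the moment at which its call begins: read the wrist's pose just before it. calibration takes no time and is no camera call; for the wrist camera it gives the pose at the moment of the call.
- robot.sign_off(): hands the job in; it is judged then, once.
Trained networks look in the newest picture that a camera, given by its name, has taken for a name from the list of things; names that differ only in an ending like _2 or _b are one class to them, and where a whole thing is asked for, a point or a joint stands for the part that bears it (a point fixed in the world has none). Each returns a list of dicts, best first, with "conf" (0 to 1); they miss things now and then, are a little off and sometimes report something else, mostly with a low value. They report only what shows in the picture. A call takes as long as a camera call.
- vision.spot_in(camera, query): "position" ([x, y, z] in m, in world coordinates, good to about 4 mm: the middle of the surface that is visible of it).
- vision.mark_of(camera, query): "position" ([x, y, z] in m, in world coordinates, good to about 4 mm: a listed point, or the origin of a listed thing).
The state is a dict: "time_s": time; "q": joint angles; "joint_vel": joint speeds; "joint_torque": joint torques, N m; "position": TCP position; "tool_rot": TCP orientation; "contact_force": force on the tool from outside, world axes, zero at the start; "wrist_torque": the same for the moment, N m; "finger_gap": opening from 0.0 (shut) to 1.0 (fully open); "finger_force": force on a finger pad.
Only numpy, scipy, OpenCV 4.12 (cv2) and the standard library are available. Lean on these libraries where they do the work, as an engineer would, in place of code of your own. Each camera call takes 0.05 s, during which the arm holds its last target. There are 200 camera calls.

### The job

Get the candle labelling machine running: its tray has slipped sideways, so drive the red-handled tapered drift down through the tray's bolt hole into the hole in the bed to bring the two into line (shift the tray with the drift, not by shoving it with the gripper), put the drift back upright in a hole of the wooden block and push the black-knobbed bolt fully home in its place. Then stand every loose candle upright and flat in a blue nest of its own on the tray, and last of all turn the spring-loaded key on the yellow box to the end of its travel and let go so that it springs back. Keep the key untouched until the bolt is in, and leave the conical glass, the jug and the jar of sticks where they are.

Things in the scene. Friction and masses are not known exactly. Their poses are not given: they have to be found in the camera images.
- machine: Fixed grey machine bed, 300 x 240 mm, 60 mm high, with a low blue label head (70 mm deep, up to 105 mm high with its paper roll) at its far end; origin on the table under the bed (which reaches 155 mm to -x, 145 mm to +x, 120 mm either side; the head reaches 215 mm to +x), x away from the robot at yaw 0, y along the tray's slide, z up.
- tray: Sliding tray on the bed: aluminium plate 200 x 196 mm, 15 mm thick, with a yellow tongue (85 x 70 mm, 15 mm thick) towards the robot that has the bolt hole, and four blue ring nests. It slides only along its y axis (the machine's y), at most 12 mm either way of being in line, and stays where it is left (about 5 N of friction). Its underside (origin height) is 60 mm above the table, its top face 75 mm.
- tray_hole (a point): Centre of the mouth of the round through-hole in the tray's yellow tongue, on the tray's top face (75 mm above the table). Hole 21 mm in diameter, 15 mm deep to the bed.
- bed_hole (a point): Centre of the mouth of the round bolt hole in the fixed bed, on the bed's top face (60 mm above the table), just under the tongue. Hole 21 mm in diameter, 50 mm deep. Site y = machine's y, the slide direction. At the start the tray's hole is 7 to 10 mm off to the +y side of it; the bolt passes only when the two are within about 4 mm.
- drift: Tapered drift, stands upright in the wooden block. Origin at the shoulder (underside of the red handle), z up along its axis. Red round handle above: 30 mm in diameter, 45 mm tall. Steel shaft below the shoulder, 60 mm long: parallel, 19 mm in diameter, for the upper 24 mm, then tapering to a 6 mm tip. 250 g nominal. Pushed in until the shoulder rests on the tray it centres the two holes within about 2 mm.
- drift_tip (a point): Tip of the drift, 60 mm below its shoulder, on its axis.
- bolt: Bolt with a black star knob, stands upright in the wooden block. Origin at the shoulder (underside of the knob), z up along its axis. Knob above: 32 mm across (about 37 mm over its ribs to look at), 40 mm tall. Steel shank below: 17 mm in diameter, 50 mm long, chamfered end. 200 g nominal. Home = shoulder resting on the tray at the tray hole. It is plain: no turning needed.
- block: Fixed wooden tool block, 70 x 120 mm, 75 mm high, with two upright holes 60 mm apart along its y; drift and bolt start in them, either way round. Origin under its centre.
- block_hole0 (a point): Mouth of the block's hole at its -y side, on its top face (75 mm above the table). 22 mm in diameter, 65 mm deep; either tool drops in up to its shoulder.
- block_hole1 (a point): Mouth of the block's hole at its +y side, otherwise as block_hole0.
- nest0 (a point): Centre of the floor of blue nest 0 on the tray (75 mm above the table): a ring of 67 mm inner diameter, 75 mm outer, with a 9 mm high rim. The four nests lie on a 95 mm square grid. z up.
- nest1 (a point): Centre of the floor of blue nest 1 on the tray (75 mm above the table): a ring of 67 mm inner diameter, 75 mm outer, with a 9 mm high rim. The four nests lie on a 95 mm square grid. z up.
- nest2 (a point): Centre of the floor of blue nest 2 on the tray (75 mm above the table): a ring of 67 mm inner diameter, 75 mm outer, with a 9 mm high rim. The four nests lie on a 95 mm square grid. z up.
- nest3 (a point): Centre of the floor of blue nest 3 on the tray (75 mm above the table): a ring of 67 mm inner diameter, 75 mm outer, with a 9 mm high rim. The four nests lie on a 95 mm square grid. z up.
- candle0: Candle: straight glass tumbler of set ivory wax, 60 mm in diameter, 75 mm tall, about 280 g, standing on the table. Origin at the centre of its underside, z up. Two to four of the four candles are present.
- candle1: Candle: straight glass tumbler of set ivory wax, 60 mm in diameter, 75 mm tall, about 280 g, standing on the table. Origin at the centre of its underside, z up. Two to four of the four candles are present.
- candle2: Candle: straight glass tumbler of set ivory wax, 60 mm in diameter, 75 mm tall, about 280 g, standing on the table. Origin at the centre of its underside, z up. Two to four of the four candles are present.
- candle3: Candle: straight glass tumbler of set ivory wax, 60 mm in diameter, 75 mm tall, about 280 g, standing on the table. Origin at the centre of its underside, z up. Two to four of the four candles are present.
- keybox: Fixed yellow switch box, 90 x 90 mm, 70 mm high, with the key standing on its top. Origin under its centre.
- key (a joint): Angle of the spring-return key about its upright axis (rad): 0 at rest, grows as the key is turned clockwise seen from above, stop at 1.1. The spring drives it back to 0 when let go (about 0.03 N m at rest, 0.11 N m at the stop).
- key_grip (a point): On the key's axis at the height to grip, 98 mm above the table (28 mm above the box top). The black bow is a flat upright plate 36 mm wide, 8 mm thick, from 82 to 118 mm above the table; the point's x axis runs along its width and turns with the key.
- cone_glass: Upturned conical clear glass cover, 110 mm across the foot, 140 mm tall; bystander. Origin under its centre.
- jug: Round steel jug with handle, 110 mm across, 90 mm tall; bystander. Origin under its centre.
- stick_jar: Amber jar, 80 mm across, 90 mm tall (sticks reach 170 mm); bystander. Origin under its centre.

How it is judged:
On the way, in this order (a step that is already met when the one before it is completed fails the run):
1. the drift is driven through both holes and has brought them into line (within 2.5 mm) (z of drift_tip in the frame of bed_hole below -0.035 m and horizontal distance between drift_tip and bed_hole below 0.008 m and y of tray_hole in the frame of bed_hole between -0.0025 and 0.0025 m), for 0.2 s.
2. the bolt is home through both holes, its shoulder on the tray (horizontal distance between bolt and bed_hole below 0.007 m and horizontal distance between bolt and tray_hole below 0.006 m and z of bolt in the frame of tray_hole between -0.004 and 0.004 m and angle between bolt's own z axis and vertical below 0.1 rad), for 0.2 s.
3. every candle that is present stands upright in a nest (((horizontal distance between candle0 and nest0 below 0.006 m and z of candle0 in the frame of nest0 between -0.005 and 0.005 m) or (horizontal distance between candle0 and nest1 below 0.006 m and z of candle0 in the frame of nest1 between -0.005 and 0.005 m) or (horizontal distance between candle0 and nest2 below 0.006 m and z of candle0 in the frame of nest2 between -0.005 and 0.005 m) or (horizontal distance between candle0 and nest3 below 0.006 m and z of candle0 in the frame of nest3 between -0.005 and 0.005 m)) and angle between each of candle0, candle1, candle2, candle3's own z axis and vertical below 0.1 rad and ((horizontal distance between candle1 and nest0 below 0.006 m and z of candle1 in the frame of nest0 between -0.005 and 0.005 m) or (horizontal distance between candle1 and nest1 below 0.006 m and z of candle1 in the frame of nest1 between -0.005 and 0.005 m) or (horizontal distance between candle1 and nest2 below 0.006 m and z of candle1 in the frame of nest2 between -0.005 and 0.005 m) or (horizontal distance between candle1 and nest3 below 0.006 m and z of candle1 in the frame of nest3 between -0.005 and 0.005 m)) and ((horizontal distance between candle2 and nest0 below 0.006 m and z of candle2 in the frame of nest0 between -0.005 and 0.005 m) or (horizontal distance between candle2 and nest1 below 0.006 m and z of candle2 in the frame of nest1 between -0.005 and 0.005 m) or (horizontal distance between candle2 and nest2 below 0.006 m and z of candle2 in the frame of nest2 between -0.005 and 0.005 m) or (horizontal distance between candle2 and nest3 below 0.006 m and z of candle2 in the frame of nest3 between -0.005 and 0.005 m)) and ((horizontal distance between candle3 and nest0 below 0.006 m and z of candle3 in the frame of nest0 between -0.005 and 0.005 m) or (horizontal distance between candle3 and nest1 below 0.006 m and z of candle3 in the frame of nest1 between -0.005 and 0.005 m) or (horizontal distance between candle3 and nest2 below 0.006 m and z of candle3 in the frame of nest2 between -0.005 and 0.005 m) or (horizontal distance between candle3 and nest3 below 0.006 m and z of candle3 in the frame of nest3 between -0.005 and 0.005 m))), for 0.2 s.
4. the key is turned to start (past 0.85 rad) (value of joint key above 0.85 rad), for 0.05 s.
5. the key has sprung back (below 0.12 rad) (value of joint key below 0.12 rad), for 0.2 s.
At the end, for the whole second after the job is handed in: Bolt home and upright (shoulder within 4 mm of the tray, 6 mm of the hole centre); each present candle upright in a nest (within 6 mm of its centre, 5 mm of its floor); drift in a hole of the wooden block (shoulder within 6 mm of its top); key back below 0.12 rad (all of step 2 and all of step 3 and ((horizontal distance between drift and block_hole0 below 0.006 m and z of drift in the frame of block_hole0 between -0.006 and 0.006 m) or (horizontal distance between drift and block_hole1 below 0.006 m and z of drift in the frame of block_hole1 between -0.006 and 0.006 m)) and angle between drift's own z axis and vertical below 0.15 rad and value of joint key below 0.12 rad); the robot touches nothing.
It fails at once if the gripper shoves the tray while it is still out of line (contact force between the fingers and tray above 6 N and y of tray_hole in the frame of bed_hole above 0.003 m).
It fails at once if the key is turned before the bolt is in (value of joint key above 0.5 rad and distance between bolt and tray_hole above 0.02 m).
It fails at once if the upturned conical glass cover is disturbed (moved 30 mm) (distance of cone_glass from where it was at the start of the episode above 0.03 m).
It fails at once if the steel jug is disturbed (moved 30 mm) (distance of jug from where it was at the start of the episode above 0.03 m).
It fails at once if the jar of wooden sticks is disturbed (moved 30 mm) (distance of stick_jar from where it was at the start of the episode above 0.03 m).
Of candle0, candle1, candle2, candle3 only 2 to 4 are there at a start; the rules pass over those that are not, and their reading is None.
At some moment in a run one of candle0, candle1, candle2, candle3 may be knocked a few centimetres aside while the robot is not near it.
It also fails if it takes over 210 s, if anything falls off the work surface, if the arm or the gripper's body presses on something with over 40 N, if the wrist force passes 120 N, or if a joint passes its speed limit or range.

## Working session

There is one attempt and no reset: what is moved stays moved. The work goes in short steps, Python scripts to look and compute and a shell command to move; the robot and the scene stay as the last step left them, time stands still between calls to the robot, and variables do not carry over. Pictures are saved under pics/ and viewed, at most 14 in all, crops included, and the job is handed in when it is done.

```bash
mkdir -p pics; ls; cat > h.py <<'E'
import numpy as np, cv2
from plant import monitor, vision, robot
from scipy.spatial.transform import Rotation as Ro
def save(cam,name,box=None,scale=1):
    p,d=vision.camera(cam); im=p[...,::-1]
    if box: x0,y0,x1,y1=box; im=im[y0:y1,x0:x1]
    if scale!=1: im=cv2.resize(im,None,fx=scale,fy=scale)
    cv2.imwrite('pics/'+name+'.png',im); return p,d
def pix(c,X):
    v=np.array(c['R'])@np.array(X)+np.array(c['t']); return c['fx']*v[0]/v[2]+c['cx'],c['fy']*v[1]/v[2]+c['cy'],v[2]
def world(c,u,v,d=None,z=None):
    R=np.array(c['R']);t=np.array(c['t']);r=R.T@np.array([(u-c['cx'])/c['fx'],(v-c['cy'])/c['fy'],1]);o=-R.T@t
    if d is None: d=(z-o[2])/r[2]
    return o+d*r
def st():
    s=monitor.get_state();R=Ro.from_quat(s['tool_rot']).as_matrix()
    print('t',round(s['time_s'],2),'p',np.round(s['position'],4),'F',np.round(s['contact_force'],1),'gap',round(s['finger_gap'],3),'ff',np.round(s['finger_force'],1));return s,R
def delta(X,yaw=None):
    "tool-axes shift to take TCP to world X; yaw of tool y axis"
    s,R=st(); d=np.array(X)-s['position']; y=np.degrees(np.arctan2(R[1,1],R[0,1]))
    print('tool x',np.round(R[:,0],3),'y',np.round(R[:,1],3),'z',np.round(R[:,2],3),'yaw_y',round(y,1));print('shift tool',np.round(R.T@d,4))
E
python3 - <<'E'
from h import *
st()
save('top','top0');save('scene','scene0')
for n in ['machine','tray_hole','bed_hole','drift','bolt','block','block_hole0','block_hole1','nest0','candle0','keybox','key_grip','cone_glass','jug','stick_jar']:
    for c in ['top','scene']:
        r=vision.mark_of(c,n); print(n,c,[(round(a['conf'],2),np.round(a['position'],3).tolist()) for a in r[:5]])
c=vision.calibration('top');print(c['fx'],c['R'],c['t'])
E
```

```text
pics
t 0.0 p [0.1562 0.656  0.2374] F [-0.3  0.5 -0.5] gap 0.998 ff 0.0
machine top [(0.67, [0.566, -0.085, -0.003]), (0.52, [0.55, -0.031, 0.076])]
machine scene [(0.95, [0.566, -0.086, 0.003]), (0.15, [0.656, -0.11, 0.077])]
tray_hole top [(0.67, [0.454, -0.094, 0.073])]
tray_hole scene [(0.7, [0.661, 0.293, -0.004])]
bed_hole top [(0.97, [0.454, -0.1, 0.063]), (0.73, [0.646, -0.02, 0.075])]
bed_hole scene [(0.78, [0.458, -0.101, 0.063]), (0.18, [0.565, -0.086, 0.003])]
drift top [(0.45, [0.443, -0.356, 0.075])]
drift scene [(0.74, [0.443, -0.354, 0.074]), (0.33, [0.45, -0.326, 0.001]), (0.24, [0.658, -0.113, 0.075])]
bolt top [(0.7, [0.559, 0.389, 0.003]), (0.51, [0.455, -0.298, 0.068])]
bolt scene [(0.86, [0.458, -0.297, 0.074])]
block top [(0.91, [0.448, -0.327, -0.006])]
block scene [(0.84, [0.448, -0.325, 0.0]), (0.5, [0.689, -0.346, -0.004])]
block_hole0 top [(0.79, [0.445, -0.356, 0.077]), (0.69, [0.454, 0.183, -0.004]), (0.67, [0.458, -0.292, 0.078])]
block_hole0 scene [(0.84, [0.461, -0.297, 0.072]), (0.78, [0.445, -0.352, 0.077]), (0.52, [0.45, -0.324, -0.001]), (0.21, [0
[... 984 characters left out ...]
02]), (0.59, [0.564, -0.086, 0.004])]
key_grip top [(0.49, [0.455, 0.182, 0.1])]
key_grip scene [(0.7, [0.455, 0.182, 0.1])]
cone_glass top [(0.91, [0.748, 0.179, 0.001])]
cone_glass scene [(0.74, [0.749, 0.185, -0.005])]
jug top [(0.72, [0.686, -0.35, 0.002]), (0.22, [0.458, -0.298, 0.074])]
jug scene [(0.89, [0.69, -0.344, -0.002])]
stick_jar top [(0.73, [0.454, -0.099, 0.064]), (0.68, [0.563, -0.441, -0.001]), (0.5, [0.745, 0.181, 0.0])]
stick_jar scene [(0.85, [0.567, -0.439, -0.002]), (0.21, [0.748, 0.184, -0.005])]
618.7709014073235 [[-0.02719951 -0.99961833 -0.004835  ]
 [-0.99400018  0.02755862 -0.10584976]
 [ 0.10594261  0.00192693 -0.99437038]] [-0.00367179  0.6044419   1.51193489]
```

View pics/top0.png

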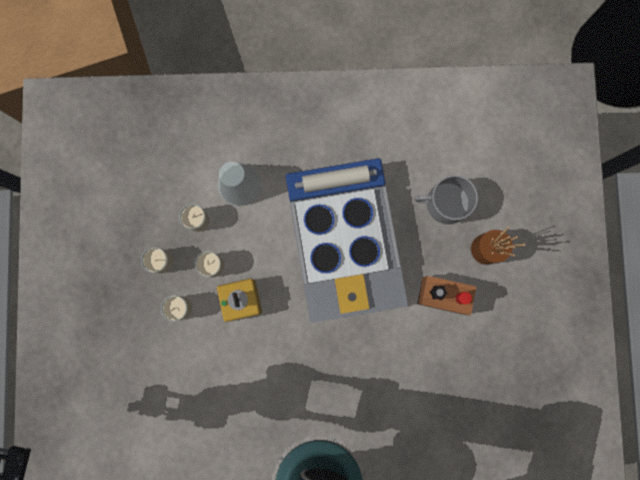

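View pics/scene0.png

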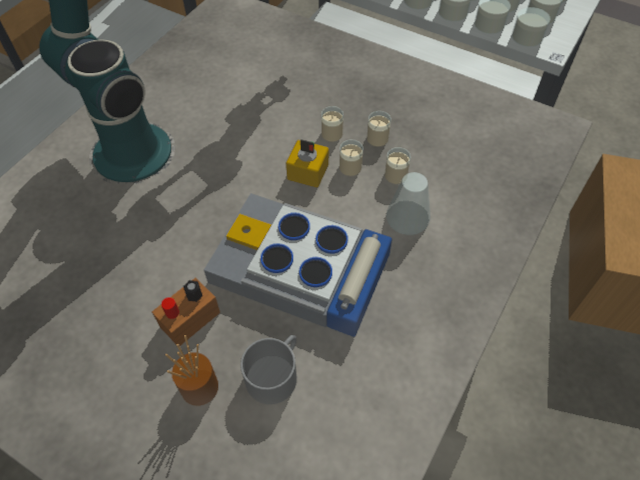

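The four candles stand on the left; the bolt is in the block's +y hole, the red drift in its -y hole. I'll head for the tongue first to get a close look.

```bash
python3 - <<'E'
from h import *
delta([0.46,0.3,0.24]); delta([0.44,-0.15,0.26])
c=vision.calibration('wrist');s=monitor.get_state()
R=Ro.from_quat(s['tool_rot']).as_matrix();o=-np.array(c['R']).T@np.array(c['t'])
print('cam in tool',R.T@(o-s['position']),'axis',R.T@np.array(c['R'])[2])
E
```

```text
t 1.6 p [0.1564 0.6566 0.2387] F [0.1 0.5 0.2] gap 0.999 ff 0.0
tool x [-0.973  0.232  0.   ] y [ 0.232  0.973 -0.   ] z [-0. -0. -1.] yaw_y 76.6
shift tool [-0.378  -0.2766 -0.0013]
t 1.6 p [0.1564 0.6566 0.2387] F [0.1 0.5 0.2] gap 0.999 ff 0.0
tool x [-0.973  0.232  0.   ] y [ 0.232  0.973 -0.   ] z [-0. -0. -1.] yaw_y 76.6
shift tool [-0.4628 -0.719  -0.0213]
cam in tool [ 8.31188512e-02  5.77951068e-05 -1.47317286e-01] axis [-3.18950056e-01 -1.18632339e-06  9.47771524e-01]
```

```bash
python3 -m pendant '[[[-0.038,-0.028,0,0],[-0.038,-0.028,0,0],[-0.038,-0.028,0,0],[-0.038,-0.028,0,0],[-0.038,-0.028,0,0],[-0.038,-0.028,0,0],[-0.038,-0.028,0,0],[-0.038,-0.028,0,0],[-0.038,-0.028,0,0],[-0.036,-0.025,0,0]]]' 55 40
python3 - <<'E'
from h import *
delta([0.44,-0.10,0.26])
E
```

```text
time_s: 2.85
position: [0.4609, 0.2983, 0.239]
tool_rot: [0.117, 0.993, 0.0, 0.0]
contact_force: [-0.5, 0.2, -0.3]
finger_gap: 0.551
finger_force: 0.0
t 2.85 p [0.4609 0.2983 0.239 ] F [-0.5  0.2 -0.3] gap 0.551 ff 0.0
tool x [-0.973  0.232 -0.001] y [0.232 0.973 0.   ] z [ 0.001  0.    -1.   ] yaw_y 76.6
shift tool [-0.0721 -0.3922 -0.0211]
```

```bash
python3 -m pendant '[[[-0.009,-0.049,-0.003,0],[-0.009,-0.049,-0.003,0],[-0.009,-0.049,-0.003,0],[-0.009,-0.049,-0.003,0],[-0.009,-0.049,-0.003,0],[-0.009,-0.049,-0.003,0],[-0.009,-0.049,-0.003,0],[-0.009,-0.049,0,0],[0,0,0,0]]]'
python3 - <<'E'
from h import *
c=vision.calibration('wrist');p,d=save('wrist','w1')
for n in ['tray_hole','bed_hole','nest0','machine']:
    r=vision.mark_of('wrist',n); print(n,[(round(a['conf'],2),np.round(a['position'],4).tolist()) for a in r[:5]])
delta([0.444,-0.355,0.2])
print([pix(c,X) for X in [(0.456,-0.1,0.06),(.455,-.092,.075)]])
E
```

```text
time_s: 3.98
position: [0.4389, -0.1012, 0.26]
tool_rot: [0.119, 0.993, -0.0, 0.0]
contact_force: [-0.7, 0.4, -0.3]
finger_gap: 0.548
finger_force: 0.0
tray_hole [(0.84, [0.4543, -0.0949, 0.0726]), (0.62, [0.5665, -0.088, -0.0011])]
bed_hole [(0.79, [0.4562, -0.1037, 0.0605]), (0.49, [0.4429, -0.3548, 0.0729])]
nest0 [(0.61, [0.5458, -0.0302, 0.0759]), (0.55, [0.5616, -0.13, 0.0772]), (0.22, [0.4406, -0.3563, 0.0768]), (0.2, [0.7491, 0.1856, -0.0052])]
machine [(0.98, [0.5626, -0.0882, 0.0019]), (0.46, [0.5594, -0.1248, 0.0784])]
t 4.22 p [ 0.4392 -0.0973  0.2596] F [ 0.4  0.8 -0.4] gap 0.547 ff 0.0
tool x [-0.973  0.23   0.   ] y [0.23  0.973 0.   ] z [-0.  0. -1.] yaw_y 76.7
shift tool [-0.064  -0.2497  0.0595]
[(np.float64(325.5692810267288), np.float64(216.2661803866588), np.float64(0.3608889783695931)), (np.float64(333.8178332690751), np.float64(217.73857818482685), np.float64(0.34575471809315084))]
```

View pics/w1.png

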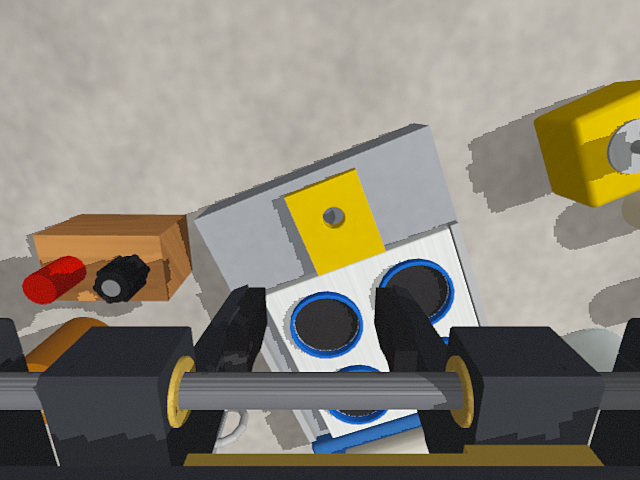

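Wrist view: tray hole at about (333,217), bed's near edge runs (195,215)–(428,125), tongue yellow; drift (60,275) and bolt (115,285) as expected. I'll fit the bed edge and zoom on the hole.

```bash
python3 - <<'E'
from h import *
c=vision.calibration('wrist')
im=cv2.imread('pics/w1.png')
cv2.imwrite('pics/z1.png',cv2.resize(im[190:245,290:385],None,fx=8,fy=8,interpolation=cv2.INTER_CUBIC))
# camera pose moved slightly (mm) between: report both corners
A=world(c,195,214,z=.06);B=world(c,429,124.5,z=.06);print(A,B,np.linalg.norm(A-B))
y=(B-A)/np.linalg.norm(B-A);x=np.array([y[1],-y[0],0]);m=(A+B)/2
for u,v in [(333.5,217.5)]:
  h=world(c,u,v,z=.075);print('tray hole',h,'machine frame from mid edge',(h-m)@x,(h-m)@y, 'yaw',np.degrees(np.arctan2(x[1],x[0])))
print('bed hole if on centreline',m+x*((h-m)@x))
E
```

```text
[ 0.42447909 -0.21936454  0.06      ] [0.39359939 0.01481992 0.06      ] 0.23621160174932937
tray hole [ 0.45475485 -0.08797845  0.075     ] machine frame from mid edge 0.047191903521863615 0.00819483211909371 yaw 7.51171942395757
bed hole if on centreline [ 0.45582615 -0.09610296  0.06      ]
```

View pics/z1.png

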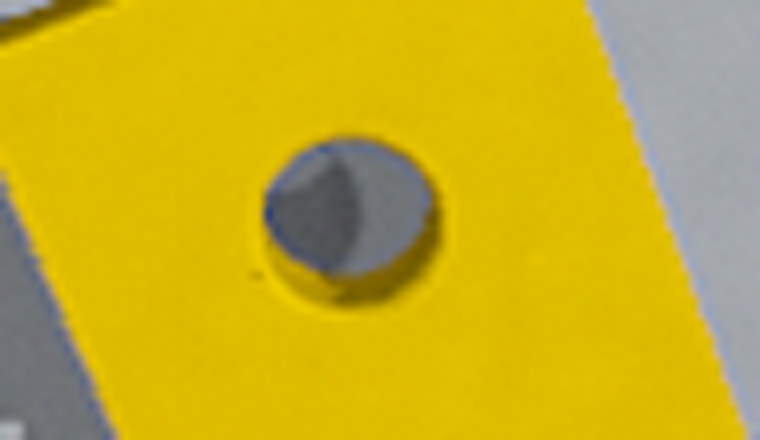

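```bash
python3 - <<'E'
from h import *
s,_=st();c=vision.calibration('wrist');p,d=vision.camera('wrist');s,_=st();c2=vision.calibration('wrist')
im=p[...,::-1];hsv=cv2.cvtColor(im,cv2.COLOR_BGR2HSV)
yel=cv2.inRange(hsv,(20,150,120),(35,255,255)); hole=255-yel
n,l,stt,cen=cv2.connectedComponentsWithStats(hole)
for i in range(n):
    if 100<stt[i][4]<800 and abs(cen[i][0]-335)<40 and abs(cen[i][1]-217)<30: print(stt[i],cen[i])
cv2.imwrite('pics/z2.png',cv2.resize(im[190:245,290:385],None,fx=8,fy=8,interpolation=cv2.INTER_CUBIC));cv2.imwrite('pics/w2.png',im)
print(world(c,333.5,217.5,z=.075),world(c2,333.5,217.5,z=.075))
g=cv2.cvtColor(im,cv2.COLOR_BGR2GRAY);print(g[206:230,320:348])
E
```

```text
t 4.22 p [ 0.4392 -0.0973  0.2596] F [ 0.4  0.8 -0.4] gap 0.547 ff 0.0
t 4.28 p [ 0.4392 -0.0973  0.2597] F [ 0.4 -0.8  0.4] gap 0.548 ff 0.0
[318 208  22  18 294] [328.91156463 216.49319728]
[ 0.45475485 -0.08797845  0.075     ] [ 0.45478418 -0.08791746  0.075     ]
[[178 177 178 176 177 178 177 178 176 176 178 176 177 177 176 174 174 175
  176 176 176 177 177 178 177 176 177 177]
 [178 178 178 179 178 178 177 170 164 161 161 166 175 174 177 176 177 177
  177 177 177 175 176 176 177 179 177 177]
 [180 180 181 175 159 157 143 127 118 118 116 126 133 141 166 176 179 178
  176 177 177 177 177 176 177 177 176 175]
 [179 179 174 159 124 108  98 106 111 115 111 110 112 111 117 141 165 179
  181 178 177 177 177 177 177 177 176 178]
 [176 160 139 124 110 113 114 104 107 118 116 113 116 112 113 112 125 158
  179 180 178 177 176 176 176 176 176 177]
 [165 139 109 110 116 117 111  95  93 109 113 114 116 115 113 113 112 122
  158 178 181 176 176 177 177 176 177 177]
 [144 106 114 115 117 112  96  77  86 104 116 117 114 117 116 115 113 111
  118 161 182 176 177 175 176 176 177 178]
 [120 112 115
[... 1276 characters left out ...]
152 150 154 140 106  83  83  89 103 111 117 115 113 101  98  95  88  97
  120 154 176 179 176 178 177 176 176 176]
 [169 148 146 149 138 107 102  95 106 105 106 100  95  95  98  94  89 108
  139 164 180 177 176 177 177 176 176 176]
 [185 162 144 141 142 140 129 102  98  98  99  94  94  97  92  94 109 134
  159 176 179 176 175 177 177 178 176 175]
 [187 186 161 148 140 135 132 119  93  94  98 100  93  95 106 119 140 161
  172 178 177 177 178 177 178 176 176 176]
 [178 186 189 177 159 140 132 119  98 101 103 112 110 125 147 163 164 178
  178 176 175 176 176 177 177 178 175 175]
 [175 179 181 188 186 170 155 149 142 145 146 149 156 169 167 176 181 178
  175 175 176 175 177 177 177 176 176 177]]
```

```bash
python3 - <<'E'
from h import *
s,R=st();c=vision.calibration('wrist')
T=world(c,328.7,218,z=.075);e=world(c,330.4,218.5,z=.06);b=e-0.0105*R[:,1]
yd=np.array([-.1305,.9914,0]);xd=np.array([.9914,.1305,0])
print('tray',T,'bed',b,'diff y',(T-b)@yd,'x',(T-b)@xd)
im=cv2.imread('pics/w2.png')
for u0,v0,u1,v1 in [(326,40,0,0)]: pass
print('tray hole alone height check: bed edge corner rows'); 
delta([0.444,-0.355,0.2])
for n in ['drift','bolt','block_hole0']:
    r=vision.mark_of('wrist',n); print(n,[(round(a['conf'],2),np.round(a['position'],4).tolist()) for a in r[:3]])
E
```

```text
t 4.28 p [ 0.4392 -0.0973  0.2597] F [ 0.4 -0.8  0.4] gap 0.548 ff 0.0
tray [ 0.45422524 -0.09240862  0.075     ] bed [ 0.45702483 -0.10176227  0.05999743] diff y 0.009638555910562206 x -0.001554863745119872
tray hole alone height check: bed edge corner rows
t 4.28 p [ 0.4392 -0.0973  0.2597] F [ 0.4 -0.8  0.4] gap 0.548 ff 0.0
tool x [-0.973  0.23   0.   ] y [0.23  0.973 0.   ] z [-0.  0. -1.] yaw_y 76.7
shift tool [-0.0639 -0.2498  0.0596]
drift [(0.84, [0.4451, -0.358, 0.0712])]
bolt [(0.91, [0.4585, -0.2932, 0.0772]), (0.43, [0.4564, 0.183, 0.0006])]
block_hole0 [(0.63, [0.4618, -0.2969, 0.0748]), (0.61, [0.4448, -0.351, 0.0768])]
```

```bash
python3 -m pendant '[[[-0.0107,-0.0416,0.008,0],[-0.0107,-0.0416,0.008,0],[-0.0107,-0.0416,0.008,0],[-0.0107,-0.0416,0.008,0],[-0.0107,-0.0416,0.008,0],[-0.0107,-0.0416,0.006,0],[0,0,0,10.3],[0,0,0,10.3],[0,0,0,10.3],[0,0,0,10.3],[0,0,0,10.3],[0,0,0,10.3]]]' 60
python3 -m pendant '[[[0,0,0,0],[0,0,0,0],[0,0,0,0]]]'
python3 - <<'E'
from h import *
c=vision.calibration('wrist');save('wrist','w3')
for n in ['drift','bolt','block_hole0']:
    r=vision.mark_of('wrist',n); print(n,[(round(a['conf'],2),np.round(a['position'],4).tolist()) for a in r[:3]])
delta([0.444,-0.355,0.089])
print(pix(c,(.444,-.355,.12)))
E
```

```text
time_s: 5.92
position: [0.4442, -0.3556, 0.2136]
tool_rot: [0.612, 0.791, 0.0, -0.0]
contact_force: [-0.4, -0.5, -0.7]
finger_gap: 0.598
finger_force: 0.0
time_s: 6.3
position: [0.4439, -0.356, 0.2137]
tool_rot: [0.609, 0.793, -0.0, -0.0]
contact_force: [-0.2, -0.5, 0.2]
finger_gap: 0.601
finger_force: 0.0
drift [(0.96, [0.4445, -0.3576, 0.0768])]
bolt [(0.77, [0.4614, -0.2957, 0.0772])]
block_hole0 []
t 6.5 p [ 0.4438 -0.3561  0.2137] F [0.6 0.4 0.5] gap 0.596 ff 0.0
tool x [-0.256  0.967 -0.   ] y [ 0.967  0.256 -0.   ] z [-0. -0. -1.] yaw_y 14.8
shift tool [0.001  0.0005 0.1247]
(np.float64(320.501159816301), np.float64(234.9198072956223), np.float64(0.2546734689066562))
```

View pics/w3.png

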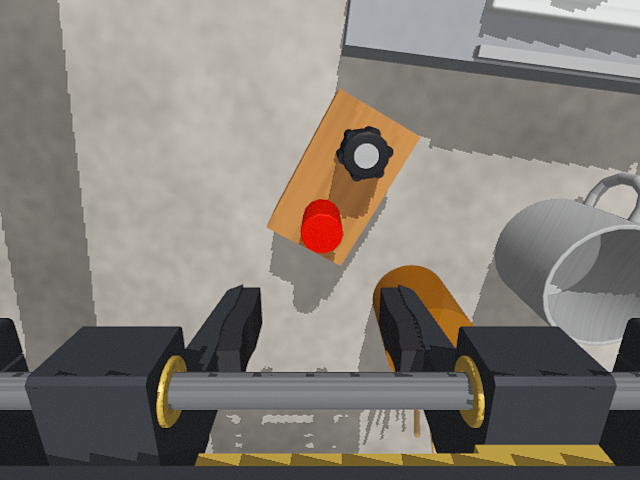

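Handle top sits at (322,234), as predicted; descending to grip.

```bash
python3 -m pendant '[[[0.0003,0.0003,0.03,0],[0,0,0.03,0],[0,0,0.03,0],[0,0,0.02,0],[0,0,0.0147,0],[0,0,0,0]]]' 60
python3 -m pendant '[[[0,0,0,0],[0,0,0,0],[0,0,0,0],[0,0,0,0]]]' 0 50
python3 -m pendant '[[[0,0,-0.03,0],[0,0,-0.03,0],[0,0,-0.03,0],[0,0,-0.02,0],[0,0,0,0]]]'
python3 - <<'E'
from h import *
delta([0.4546,-0.0955,0.20])
E
```

```text
time_s: 7.25
position: [0.4433, -0.3552, 0.0879]
tool_rot: [0.61, 0.792, 0.0, -0.001]
contact_force: [0.6, -0.5, -0.4]
finger_gap: 0.599
finger_force: 0.0
time_s: 7.75
position: [0.4447, -0.3563, 0.0901]
tool_rot: [0.61, 0.792, -0.0, 0.001]
contact_force: [0.2, 0.2, 3.5]
finger_gap: 0.327
finger_force: 50.0
time_s: 8.38
position: [0.4447, -0.3564, 0.2005]
tool_rot: [0.61, 0.792, -0.0, 0.002]
contact_force: [-0.0, -0.5, -2.6]
finger_gap: 0.328
finger_force: 50.0
t 8.38 p [ 0.4447 -0.3564  0.2005] F [-0.  -0.5 -2.6] gap 0.328 ff 50.0
tool x [-0.256  0.967 -0.003] y [0.967 0.256 0.002] z [ 0.002 -0.002 -1.   ] yaw_y 14.8
shift tool [ 0.2497  0.0762 -0.    ]
```

```bash
python3 -m pendant '[[[0,0,-0.02,0],[0.05,0.015,0,0],[0.05,0.015,0,0],[0.05,0.015,0,0],[0.05,0.015,0,0],[0.049,0.016,0,0],[0,0,0,0],[0,0,0.02,0],[0,0,0.02,0],[0,0,0,0],[0,0,0,0]]]'
python3 - <<'E'
from h import *
s,R=st();c=vision.calibration('wrist');save('wrist','w4')
P=np.array(s['position']);print(pix(c,P+.075*R[:,2]),pix(c,P+.015*R[:,2]),pix(c,(.4542,-.0924,.075)),pix(c,(.4554,-.1015,.06)))
for n in ['drift','drift_tip','tray_hole','bed_hole']:
    r=vision.mark_of('wrist',n); print(n,[(round(a['conf'],2),np.round(a['position'],4).tolist()) for a in r[:3]])
delta([0.4548,-0.0968,0.153])
E
```

```text
time_s: 9.75
position: [0.4541, -0.0962, 0.1795]
tool_rot: [0.61, 0.792, -0.0, 0.0]
contact_force: [0.5, -0.3, -1.4]
finger_gap: 0.327
finger_force: 50.0
t 9.75 p [ 0.4541 -0.0962  0.1795] F [ 0.5 -0.3 -1.4] gap 0.327 ff 50.0
(np.float64(319.9255121652802), np.float64(245.6045931364193), np.float64(0.2372618623873301)) (np.float64(319.8491858815386), np.float64(288.55091436508434), np.float64(0.18039703165526097)) (np.float64(321.4514505693832), np.float64(226.30792535003204), np.float64(0.26405836554860906)) (np.float64(319.8536852943903), np.float64(231.7565600458669), np.float64(0.28118053251927144))
drift [(0.68, [0.4558, -0.097, 0.1603])]
drift_tip [(0.72, [0.4543, -0.0952, 0.11])]
tray_hole [(0.72, [0.453, -0.0923, 0.0759])]
bed_hole [(0.84, [0.4552, -0.1026, 0.0632])]
t 10.0 p [ 0.4544 -0.0959  0.1798] F [ 0.6  0.6 -2.3] gap 0.322 ff 50.0
tool x [-0.255  0.967 -0.001] y [0.967 0.255 0.001] z [ 0.001 -0.    -1.   ] yaw_y 14.8
shift tool [-0.001   0.0002  0.0268]
```

View pics/w4.png

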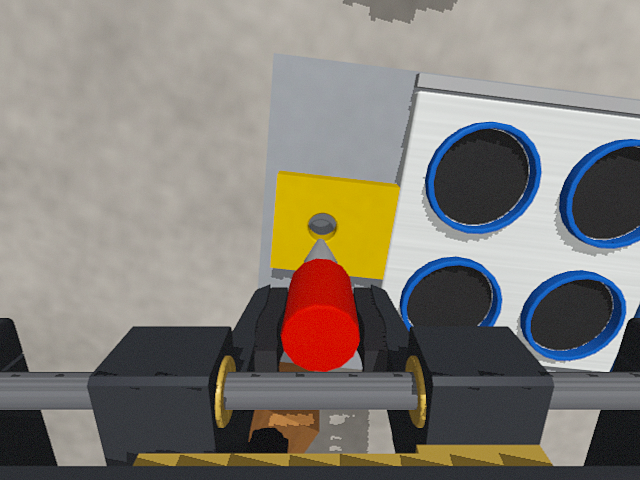

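```bash
python3 -m pendant '[[[-0.0012,0.0004,0.01,0],[0,0,0.015,0],[0,0,0.01,0],[0,0,0.007,0],[0,0,0,0],[0,0,0,0]]]'
python3 - <<'E'
from h import *
s,R=st();yd=np.array([-.1305,.9914,0]);xd=np.array([.9914,.1305,0])
for n,w in [('-y',-yd),('x',xd)]: print(n,'in tool',R.T@w)
E
```

```text
time_s: 10.75
position: [0.4548, -0.0967, 0.1372]
tool_rot: [0.61, 0.792, 0.0, 0.0]
contact_force: [0.3, -0.1, -2.6]
finger_gap: 0.324
finger_force: 50.0
t 10.75 p [ 0.4548 -0.0967  0.1372] F [ 0.3 -0.1 -2.6] gap 0.324 ff 50.0
-y in tool [-9.91833041e-01 -1.27166838e-01  1.54130458e-04]
x in tool [-1.27166768e-01  9.91832981e-01  4.00143089e-04]
```

```bash
python3 -m pendant '[[[0,0,0.005,0],[-0.001,-0.0001,0.004,0],[-0.001,-0.0001,0.004,0],[-0.001,-0.0002,0.004,0],[-0.001,-0.0001,0.003,0],[-0.0006,0,0.002,0],[0,0,0,0],[0,0,0,0]]]'
```

```text
time_s: 11.75
position: [0.4556, -0.101, 0.1149]
tool_rot: [0.61, 0.792, 0.0, 0.0]
contact_force: [1.5, 3.9, -0.5]
finger_gap: 0.326
finger_force: 50.0
```

```bash
python3 -m pendant '[[[0,0,0.004,0],[0,0,0.004,0],[0,0,0.003,0],[0,0,0,0]]]'; python3 -m pendant '[[[0,0,0.004,0],[0,0,0.003,0],[0,0,0.003,0],[0,0,0,0]]]'
```

```text
time_s: 12.25
position: [0.4556, -0.1017, 0.1038]
tool_rot: [0.61, 0.792, -0.0, 0.001]
contact_force: [2.1, 0.4, -0.5]
finger_gap: 0.325
finger_force: 50.0
time_s: 12.75
position: [0.4558, -0.102, 0.094]
tool_rot: [0.61, 0.792, -0.0, 0.001]
contact_force: [3.3, -4.4, 1.1]
finger_gap: 0.325
finger_force: 50.0
```

```bash
python3 -m pendant '[[[0,0,0.002,0],[0,0,0.002,0],[0,0,0.001,0],[0,0,0,0],[0,0,0,0],[0,0,0,0]]]'
python3 - <<'E'
from h import *
s,R=st(); print([np.round(R.T@np.array(s['contact_force']),1)])
E
```

```text
time_s: 13.5
position: [0.456, -0.1023, 0.0902]
tool_rot: [0.61, 0.792, -0.0, 0.001]
contact_force: [1.0, -5.9, 8.7]
finger_gap: 0.328
finger_force: 50.0
t 13.5 p [ 0.456  -0.1023  0.0902] F [ 1.  -5.9  8.7] gap 0.328 ff 50.0
[array([-6. , -0.5, -8.7])]
```

```bash
python3 -m pendant '[[[-0.001,0,0,0],[-0.0005,0,0,0],[0,0,0,0],[0,0,0,0]]]'
```

```text
time_s: 14.0
position: [0.4561, -0.1029, 0.09]
tool_rot: [0.61, 0.792, 0.0, 0.0]
contact_force: [-0.0, -1.7, 10.5]
finger_gap: 0.328
finger_force: 50.0
```

```bash
python3 -m pendant '[[[0,0,-0.02,0],[0,0,-0.03,0],[0,0,-0.04,0],[0,0,-0.04,0],[-0.049,-0.015,0,0],[-0.049,-0.015,0,0],[-0.048,-0.015,0,0],[-0.048,-0.015,0,0],[-0.048,-0.0155,0,0],[0,0,0,0],[0,0,0,0]]]'
python3 - <<'E'
from h import *
delta([.4447,-.3564,.155])
E
```

```text
time_s: 15.38
position: [0.4429, -0.3541, 0.2165]
tool_rot: [0.61, 0.792, 0.001, -0.003]
contact_force: [0.5, 0.1, -3.5]
finger_gap: 0.328
finger_force: 50.0
t 15.38 p [ 0.4429 -0.3541  0.2165] F [ 0.5  0.1 -3.5] gap 0.328 ff 50.0
tool x [-0.255  0.967  0.006] y [ 0.967  0.255 -0.003] z [-0.004  0.005 -1.   ] yaw_y 14.8
shift tool [-0.0031  0.0013  0.0615]
```

Then down into the block in steps.

```bash
python3 -m pendant '[[[-0.0027,0.0012,0.02,0],[0,0,0.025,0],[0,0,0.0145,0],[0,0,0,0],[0,0,0,0]]]'
python3 - <<'E'
from h import *
delta([.4447,-.3564,.09])
E
```

```text
time_s: 16.0
position: [0.4468, -0.3582, 0.1601]
tool_rot: [0.61, 0.792, -0.0, 0.0]
contact_force: [-0.4, -1.1, -2.4]
finger_gap: 0.327
finger_force: 50.0
t 16.0 p [ 0.4468 -0.3582  0.1601] F [-0.4 -1.1 -2.4] gap 0.327 ff 50.0
tool x [-0.256  0.967 -0.001] y [0.967 0.256 0.001] z [ 0.001 -0.001 -1.   ] yaw_y 14.8
shift tool [ 0.0023 -0.0016  0.0701]
```

```bash
python3 -m pendant '[[[0.0018,-0.0014,0.01,0],[0,0,0.01,0],[0,0,0,0],[0,0,0,0]]]'; python3 -m pendant '[[[0,0,0.01,0],[0,0,0.01,0],[0,0,0.01,0],[0,0,0,0],[0,0,0,0]]]'
```

```text
time_s: 16.5
position: [0.4444, -0.3569, 0.1394]
tool_rot: [0.61, 0.792, -0.0, -0.0]
contact_force: [0.0, 1.2, -3.1]
finger_gap: 0.325
finger_force: 50.0
time_s: 17.12
position: [0.4445, -0.3569, 0.1094]
tool_rot: [0.61, 0.792, 0.0, -0.0]
contact_force: [-0.1, 0.3, -2.5]
finger_gap: 0.328
finger_force: 50.0
```

```bash
python3 -m pendant '[[[0,0,0.01,0],[0,0,0.007,0],[0,0,0.0015,0],[0,0,0,0],[0,0,0,0]]]'; python3 -m pendant '[[[0,0,0,0],[0,0,0,0],[0,0,0,0],[0,0,-0.02,0],[0,0,-0.03,0],[0,0,-0.04,0],[0,0,-0.03,0],[0,0,0,0],[0,0,0,0]]]' 60
python3 - <<'E'
from h import *
vision.camera('wrist')
for n in ['drift','bolt']:
    r=vision.mark_of('wrist',n); print(n,[(round(a['conf'],2),np.round(a['position'],4).tolist()) for a in r[:3]])
c=vision.calibration('wrist');save('wrist','w5')
delta([.459,-.296,.21]); print(pix(c,(.459,-.296,.115)),pix(c,(.4445,-.3565,.12)))
E
```

```text
time_s: 17.75
position: [0.4447, -0.3571, 0.0912]
tool_rot: [0.61, 0.792, -0.0, 0.0]
contact_force: [-0.8, -0.9, -2.0]
finger_gap: 0.324
finger_force: 50.0
time_s: 18.88
position: [0.4441, -0.3565, 0.2101]
tool_rot: [0.61, 0.792, 0.0, -0.001]
contact_force: [-0.3, 0.3, -0.7]
finger_gap: 0.597
finger_force: 0.0
drift [(0.77, [0.4446, -0.3578, 0.0705])]
bolt [(0.78, [0.4604, -0.2945, 0.0759])]
t 19.07 p [ 0.4437 -0.3562  0.2092] F [-0.4  0.5 -0.6] gap 0.597 ff 0.0
tool x [-0.256  0.967  0.003] y [ 0.967  0.256 -0.002] z [-0.002  0.002 -1.   ] yaw_y 14.8
shift tool [ 0.0543  0.0301 -0.0007]
(np.float64(366.9314129382493), np.float64(157.19594296298803), np.float64(0.23818015045943033)) (np.float64(321.2963612592096), np.float64(239.5869211317684), np.float64(0.2508293150424828))
```

View pics/w5.png

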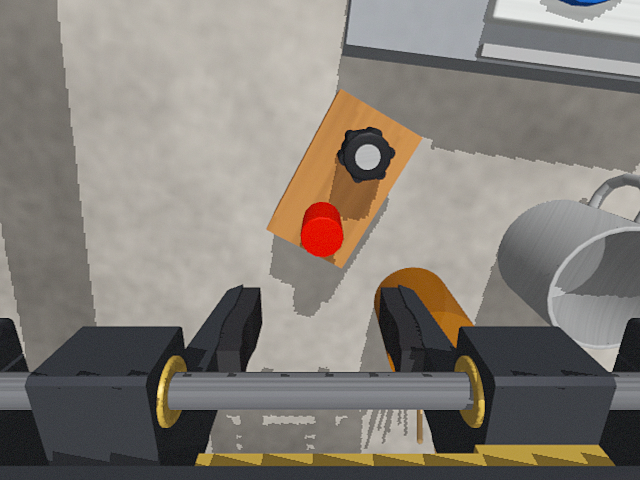

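Drift is seated at (321,230); bolt knob at (368,156). Gripping the bolt.

```bash
python3 -m pendant '[[[0.0275,0.0152,0,0],[0.0275,0.0152,0,0],[0,0,0,0],[0,0,0,0]]]'
python3 - <<'E'
from h import *
delta([.4593,-.2953,.089])
E
```

```text
time_s: 19.58
position: [0.4596, -0.2962, 0.2105]
tool_rot: [0.61, 0.792, -0.0, -0.0]
contact_force: [-0.7, 0.6, 0.3]
finger_gap: 0.598
finger_force: 0.0
t 19.57 p [ 0.4596 -0.2962  0.2105] F [-0.7  0.6  0.3] gap 0.598 ff 0.0
tool x [-0.256  0.967  0.   ] y [ 0.967  0.256 -0.001] z [-0.001 -0.    -1.   ] yaw_y 14.8
shift tool [0.0009 0.     0.1215]
```

```bash
python3 -m pendant '[[[0.0008,0,0.03,0],[0,0,0.03,0],[0,0,0.03,0],[0,0,0.02,0],[0,0,0.0115,0],[0,0,0,0]]]'
python3 -m pendant '[[[0,0,0,0],[0,0,0,0],[0,0,0,0],[0,0,0,0]]]' 0 50
python3 -m pendant '[[[0,0,-0.03,0],[0,0,-0.03,0],[0,0,-0.03,0],[0,0,-0.02,0],[0,0,0,0]]]'
python3 - <<'E'
from h import *
delta([0.4558,-0.1025,0.20])
E
```

```text
time_s: 20.32
position: [0.4589, -0.2954, 0.0887]
tool_rot: [0.61, 0.792, -0.0, -0.001]
contact_force: [-0.4, -0.2, -0.0]
finger_gap: 0.598
finger_force: 0.0
time_s: 20.82
position: [0.4602, -0.2957, 0.0906]
tool_rot: [0.61, 0.792, -0.0, 0.001]
contact_force: [-0.8, 0.5, 5.7]
finger_gap: 0.347
finger_force: 50.0
time_s: 21.45
position: [0.4605, -0.2956, 0.2009]
tool_rot: [0.61, 0.792, 0.0, 0.002]
contact_force: [-1.0, -0.5, -2.0]
finger_gap: 0.35
finger_force: 50.0
t 21.45 p [ 0.4605 -0.2956  0.2009] F [-1.  -0.5 -2. ] gap 0.35 ff 50.0
tool x [-0.256  0.967 -0.002] y [0.967 0.256 0.002] z [ 0.003 -0.002 -1.   ] yaw_y 14.8
shift tool [0.1878 0.0448 0.0005]
```

```bash
python3 -m pendant '[[[0.047,0.0112,0,0],[0.047,0.0112,0,0],[0.047,0.0112,0,0],[0.0468,0.0112,0,0],[0,0,0.02,0],[0,0,0.01,0],[0,0,0,0],[0,0,0,0]]]'
python3 - <<'E'
from h import *
c=vision.calibration('wrist');save('wrist','w6')
for n in ['bolt','tray_hole','bed_hole']:
    r=vision.mark_of('wrist',n); print(n,[(round(a['conf'],2),np.round(a['position'],4).tolist()) for a in r[:3]])
delta([0.4558,-0.1023,0.153])
print(pix(c,(.4558,-.1023,.075)))
E
```

```text
time_s: 22.45
position: [0.455, -0.1027, 0.1695]
tool_rot: [0.611, 0.792, -0.0, -0.0]
contact_force: [0.8, 0.4, -2.0]
finger_gap: 0.346
finger_force: 50.0
bolt [(0.83, [0.4585, -0.0994, 0.1577]), (0.7, [0.5654, -0.0833, 0.0581])]
tray_hole [(0.75, [0.4524, -0.1033, 0.0745]), (0.38, [0.5669, -0.0875, 0.0038])]
bed_hole [(0.8, [0.4579, -0.1041, 0.0662]), (0.37, [0.5637, -0.0875, 0.0035])]
t 22.65 p [ 0.4554 -0.1026  0.1701] F [ 0.1 -0.4 -1.1] gap 0.347 ff 50.0
tool x [-0.255  0.967 -0.   ] y [0.967 0.255 0.001] z [ 0.001 -0.    -1.   ] yaw_y 14.8
shift tool [0.0002 0.0005 0.0171]
(np.float64(321.16122700566666), np.float64(235.5101694738292), np.float64(0.25567474509801746))
```

View pics/w6.png

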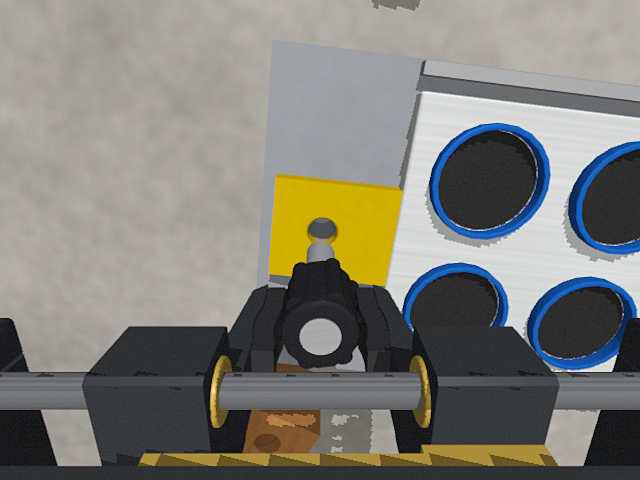

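Hole at about (322,231), a millimetre or two to +y of the drift's axis; aim in between and descend while watching the force.

```bash
python3 -m pendant '[[[0.0012,0.0007,0.015,0],[0,0,0.012,0],[0,0,0.008,0],[0,0,0.005,0],[0,0,0,0],[0,0,0,0]]]'; python3 -m pendant '[[[0,0,0.004,0],[0,0,0.004,0],[0,0,0.004,0],[0,0,0,0],[0,0,0,0]]]'
```

```text
time_s: 23.4
position: [0.4557, -0.1009, 0.1298]
tool_rot: [0.61, 0.792, 0.0, 0.0]
contact_force: [0.0, 0.1, -2.1]
finger_gap: 0.35
finger_force: 50.0
time_s: 24.02
position: [0.4553, -0.1008, 0.1175]
tool_rot: [0.61, 0.792, -0.0, -0.0]
contact_force: [0.5, -0.1, -1.3]
finger_gap: 0.345
finger_force: 50.0
```

```bash
python3 -m pendant '[[[0,0,0.006,0],[0,0,0.006,0],[0,0,0.006,0],[0,0,0.004,0],[0,0,0,0],[0,0,0,0]]]'; python3 -m pendant '[[[0,0,0.003,0],[0,0,0.002,0],[0,0,0.001,0],[0,0,0,0],[0,0,0,0]]]'
```

```text
time_s: 24.78
position: [0.4554, -0.1008, 0.0956]
tool_rot: [0.61, 0.792, 0.0, 0.0]
contact_force: [0.3, -0.1, -2.0]
finger_gap: 0.349
finger_force: 50.0
time_s: 25.4
position: [0.4554, -0.1008, 0.0905]
tool_rot: [0.61, 0.792, -0.0, -0.0]
contact_force: [-3.4, 1.6, 6.8]
finger_gap: 0.35
finger_force: 50.0
```

```bash
python3 -m pendant '[[[0,0,0,0],[0,0,0,0],[0,0,0,0],[0,0,-0.03,0],[0,0,-0.05,0],[0,0,-0.05,0],[0,0,0,10.5],[0,0,0,10.5],[0,0,0,10.5],[0,0,0,10.4],[0,0,0,10.4],[0,0,0,0]]]' 60
python3 - <<'E'
from h import *
for cam in ['top','scene']:
  vision.camera(cam)
  for n in ['nest0','candle0','bolt','tray_hole','drift']:
    r=vision.mark_of(cam,n); print(cam,n,[(round(a['conf'],2),np.round(a['position'],4).tolist()) for a in r[:6]])
delta([.545,.255,.23])
E
```

```text
time_s: 26.9
position: [0.4553, -0.1008, 0.2194]
tool_rot: [0.896, 0.443, -0.0, -0.0]
contact_force: [0.5, 0.1, -0.4]
finger_gap: 0.596
finger_force: 0.0
top nest0 [(0.87, [0.5517, -0.0381, 0.0759]), (0.57, [0.6448, -0.0236, 0.076]), (0.57, [0.6575, -0.1205, 0.0782]), (0.56, [0.5663, -0.1288, 0.0773])]
top candle0 [(0.93, [0.4375, 0.3319, -0.0002]), (0.87, [0.658, 0.2938, 0.0031]), (0.61, [0.5469, 0.2557, -0.0002]), (0.58, [0.5596, 0.3863, -0.0001])]
top bolt [(0.72, [0.6551, -0.122, 0.0808])]
top tray_hole [(0.29, [0.5526, -0.0381, 0.0757])]
top drift [(0.64, [0.4434, -0.3543, 0.0747])]
scene nest0 [(0.91, [0.5501, -0.0321, 0.079]), (0.72, [0.5633, -0.1301, 0.0731]), (0.71, [0.6561, -0.1207, 0.0778]), (0.59, [0.6447, -0.023, 0.0753])]
scene candle0 [(0.93, [0.6617, 0.2936, -0.0022]), (0.83, [0.5442, 0.2539, 0.0029]), (0.82, [0.4408, 0.3376, 0.0017]), (0.78, [0.5564, 0.385, -0.0069])]
scene bolt [(0.69, [0.4547, -0.1, 0.0736]), (0.68, [0.666, 0.2936, -0.0035]), (0.44, [0.5677, -0.0837, 0.0592])]
scene tray_hole [(0.7, [0.5657, -0.4412, -0.0003]), (0.66, [0.452, -0.098, 0.069])]
scene drift [(0.68, [0.4437, -0.3552, 0.0762]), (0.6, [0.6472, -0.0241, 0.0751])]
t 27.5 p [ 0.4553 -0.1008  0.2195] F [-0.1  0.3 -0.3] gap 0.6 ff 0.0
tool x [ 0.608  0.794 -0.   ] y [ 0.794 -0.608  0.   ] z [-0. -0. -1.] yaw_y -37.5
shift tool [ 0.3369 -0.1453 -0.0105]
```

```bash
python3 -m pendant '[[[0.048,-0.0207,-0.002,0],[0.048,-0.0207,-0.002,0],[0.048,-0.0207,-0.002,0],[0.048,-0.0207,-0.002,0],[0.048,-0.0207,-0.002,0],[0.048,-0.0207,0,0],[0.049,-0.0207,0,0],[0,0,0.03,0],[0,0,0.03,0],[0,0,0,0],[0,0,0,0]]]' 100 30
python3 - <<'E'
from h import *
c=vision.calibration('wrist');save('wrist','w7')
for n in ['candle0']:
    r=vision.mark_of('wrist',n); print(n,[(round(a['conf'],2),np.round(a['position'],4).tolist()) for a in r[:5]])
delta([.5455,.255,.04]);print(pix(c,(.5455,.255,.075)))
E
```

```text
time_s: 28.88
position: [0.546, 0.2549, 0.1705]
tool_rot: [0.897, 0.442, 0.001, 0.0]
contact_force: [-0.2, -0.5, 0.0]
finger_gap: 1.004
finger_force: 0.0
candle0 [(0.96, [0.5467, 0.2546, -0.0029]), (0.81, [0.4376, 0.3374, 0.0013]), (0.76, [0.5556, 0.3846, 0.001]), (0.61, [0.6566, 0.292, 0.0006])]
t 28.98 p [0.5467 0.255  0.1715] F [0.  0.3 0.2] gap 0.998 ff 0.0
tool x [0.609 0.793 0.003] y [ 0.793 -0.609  0.002] z [ 0.003  0.001 -1.   ] yaw_y -37.5
shift tool [-0.0011 -0.0011  0.1315]
(np.float64(319.2610247366397), np.float64(235.88737141821125), np.float64(0.2567732047808402))
```

View pics/w7.png

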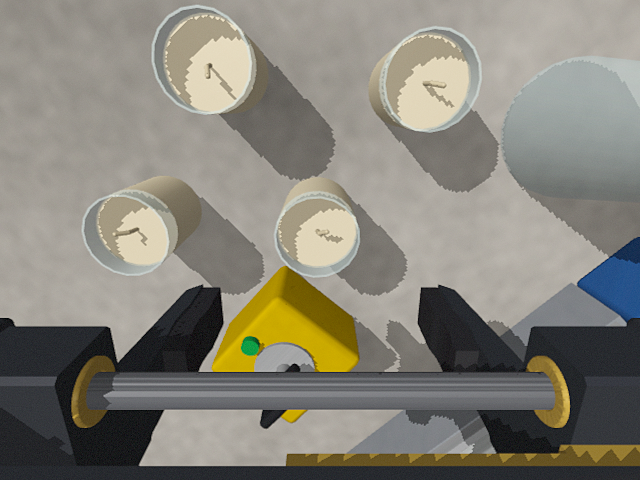

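Candle rim centre at (317,234), as predicted. Descend and grip.

```bash
python3 -m pendant '[[[-0.0003,-0.001,0.04,0],[0,0,0.04,0],[0,0,0.03,0],[0,0,0.02,0],[0,0,0,0]]]'
python3 -m pendant '[[[0,0,0,0],[0,0,0,0],[0,0,0,0],[0,0,0,0]]]' 0 30
python3 -m pendant '[[[0,0,-0.04,0],[0,0,-0.05,0],[0,0,-0.05,0],[0,0,-0.05,0],[0,0,0,0]]]'
python3 - <<'E'
from h import *
delta([.6577,-.1185,.24])
E
```

```text
time_s: 29.6
position: [0.544, 0.2548, 0.0388]
tool_rot: [0.897, 0.442, -0.001, -0.0]
contact_force: [-0.6, 0.6, -0.5]
finger_gap: 1.0
finger_force: 0.0
time_s: 30.1
position: [0.5451, 0.2557, 0.0407]
tool_rot: [0.897, 0.442, 0.001, -0.0]
contact_force: [-0.3, 0.5, 5.8]
finger_gap: 0.674
finger_force: 30.0
time_s: 30.72
position: [0.5473, 0.2563, 0.2346]
tool_rot: [0.897, 0.442, 0.005, 0.0]
contact_force: [0.4, -0.2, -3.5]
finger_gap: 0.677
finger_force: 30.0
t 30.73 p [0.5473 0.2563 0.2346] F [ 0.4 -0.2 -3.5] gap 0.677 ff 30.0
tool x [0.609 0.793 0.008] y [ 0.793 -0.609  0.005] z [ 0.009  0.004 -1.   ] yaw_y -37.5
shift tool [-0.2301  0.3157 -0.0058]
```

```bash
python3 -m pendant '[[[-0.0288,0.0395,0,0],[-0.0288,0.0395,0,0],[-0.0288,0.0395,0,0],[-0.0288,0.0395,0,0],[-0.0288,0.0395,0,0],[-0.0288,0.0395,0,0],[-0.0288,0.0395,0,0],[-0.0285,0.0395,0,0],[0,0,0.02,0],[0,0,0.02,0],[0,0,0,0],[0,0,0,0]]]'
python3 - <<'E'
from h import *
c=vision.calibration('wrist');p,d=save('wrist','w8')
r=vision.mark_of('wrist','nest0'); print([(round(a['conf'],2),np.round(a['position'],4).tolist()) for a in r[:5]])
delta([.6577,-.1185,.116]);
for X in [(.6577,-.118),(.5635,-.1304),(.5511,-.0362),(.6453,-.0238)]: print(pix(c,(*X,.084))[:2])
E
```

```text
time_s: 32.22
position: [0.6548, -0.1184, 0.1889]
tool_rot: [0.897, 0.443, -0.0, -0.0]
contact_force: [-0.4, 0.6, -2.3]
finger_gap: 0.671
finger_force: 30.0
[(0.82, [0.6556, -0.1151, 0.0731]), (0.56, [0.5494, -0.0388, 0.0768]), (0.56, [0.6406, -0.0282, 0.0773])]
t 32.33 p [ 0.6557 -0.1189  0.1905] F [-0.  -0.3 -3.9] gap 0.675 ff 30.0
tool x [0.608 0.794 0.001] y [ 0.794 -0.608  0.001] z [ 0.002 -0.    -1.   ] yaw_y -37.4
shift tool [0.0015 0.0012 0.0745]
(np.float64(323.06847979236426), np.float64(228.34723647195216))
(np.float64(236.3676241767585), np.float64(310.3470063865437))
(np.float64(136.4468757907366), np.float64(227.9707852856161))
(np.float64(221.95126019414968), np.float64(131.48078219178495))
```

View pics/w8.png

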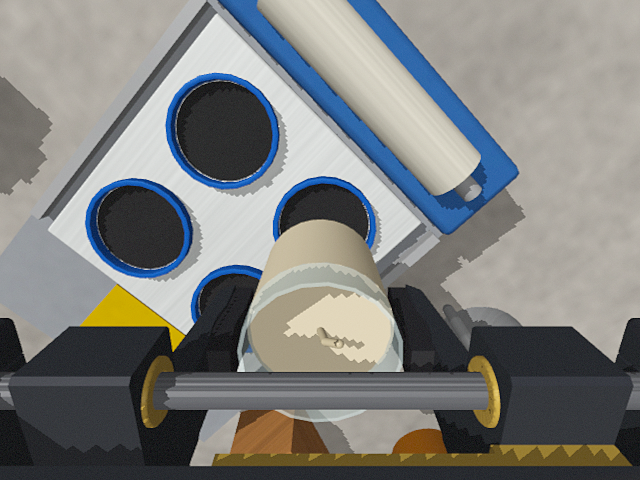

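Rings at (222,130), (138,227), (324,·) match the model within 1 mm. Lower.

```bash
python3 -m pendant '[[[0.0012,0.0014,0.03,0],[0,0,0.02,0],[0,0,0.013,0],[0,0,0,0],[0,0,0,0]]]'; python3 -m pendant '[[[0,0,0.005,0],[0,0,0.004,0],[0,0,0.002,0],[0,0,0.001,0],[0,0,0,0],[0,0,0,0]]]'
```

```text
time_s: 32.95
position: [0.6576, -0.1198, 0.1273]
tool_rot: [0.897, 0.442, 0.0, 0.0]
contact_force: [-0.8, -0.7, -2.6]
finger_gap: 0.671
finger_force: 30.0
time_s: 33.7
position: [0.657, -0.1197, 0.1157]
tool_rot: [0.897, 0.442, 0.0, 0.0]
contact_force: [-4.3, 0.3, 6.2]
finger_gap: 0.668
finger_force: 30.0
```

```bash
python3 -m pendant '[[[0,0,0,0],[0,0,0,0],[0,0,0,0],[0,0,-0.03,0],[0,0,-0.04,0],[0,0,-0.05,0],[0,0,0,0]]]' 80
python3 - <<'E'
from h import *
for cam in ['top','scene']:
  vision.camera(cam)
  for n in ['candle0']:
    r=vision.mark_of(cam,n); print(cam,n,[(round(a['conf'],2),np.round(a['position'],4).tolist()) for a in r[:6]])
delta([.66,.2937,.24])
E
```

```text
time_s: 34.58
position: [0.6604, -0.1203, 0.2407]
tool_rot: [0.897, 0.442, 0.004, 0.003]
contact_force: [0.4, -0.6, 1.2]
finger_gap: 0.798
finger_force: 0.0
top candle0 [(0.91, [0.6588, 0.295, 0.0008]), (0.91, [0.4399, 0.3335, -0.0021]), (0.59, [0.561, 0.3892, 0.0019]), (0.44, [0.6582, -0.12, 0.0766])]
scene candle0 [(0.91, [0.6631, 0.2951, -0.0017]), (0.82, [0.6535, -0.1208, 0.0752]), (0.57, [0.5564, 0.384, -0.0024]), (0.56, [0.4358, 0.3361, 0.0039])]
t 34.77 p [ 0.6559 -0.1194  0.2324] F [-0.4 -0.3 -0.1] gap 0.799 ff 0.0
tool x [ 0.609  0.793 -0.001] y [ 0.793 -0.609 -0.003] z [-0.003  0.001 -1.   ] yaw_y -37.5
shift tool [ 0.3302 -0.2483 -0.0073]
```

```bash
python3 -m pendant '[[[0.0413,-0.031,0,0],[0.0413,-0.031,0,0],[0.0413,-0.031,0,0],[0.0413,-0.031,0,0],[0.0413,-0.031,0,0],[0.0413,-0.031,0,0],[0.0413,-0.031,0,0],[0.0411,-0.031,0,0],[0,0,0.03,0],[0,0,0.03,0],[0,0,0,0],[0,0,0,0]]]' 100
cat > cand.py <<'E'
from h import *
import sys
def go(x,y,name):
    c=vision.calibration('wrist');p,d=save('wrist',name)
    r=vision.mark_of('wrist','candle0'); print([(round(a['conf'],2),np.round(a['position'],4).tolist()) for a in r[:5]])
    # rim centre from depth: points at height >0.066 near expected
    vv,uu=np.mgrid[0:300,0:640];dd=d[:300];R=np.array(c['R']);t=np.array(c['t'])
    P=np.stack([(uu-c['cx'])/c['fx']*dd,(vv-c['cy'])/c['fy']*dd,dd],-1)-t;P=P@R
    m=(dd>0)&(P[...,2]>.05)&(P[...,2]<.085)&(np.hypot(P[...,0]-x,P[...,1]-y)<.055)
    q=P[m][:,:2].astype(np.float32)
    if len(q)>20: print('circle',cv2.minEnclosingCircle(q),len(q))
    delta([x,y,.04])
go(float(sys.argv[1]),float(sys.argv[2]),sys.argv[3])
E
python3 cand.py .66 .294 w9
```

```text
time_s: 36.28
position: [0.6611, 0.2931, 0.174]
tool_rot: [0.897, 0.442, -0.001, -0.0]
contact_force: [0.9, 1.0, -0.0]
finger_gap: 0.999
finger_force: 0.0
[(0.93, [0.6583, 0.2941, 0.0012]), (0.66, [0.5575, 0.3848, -0.0031]), (0.63, [0.4373, 0.3359, 0.0015])]
circle ((0.6604962944984436, 0.29234838485717773), 0.030390288680791855) 5806
t 36.38 p [0.6621 0.2933 0.176 ] F [0.5 0.6 0.4] gap 0.998 ff 0.0
tool x [0.609 0.793 0.002] y [ 0.793 -0.609  0.001] z [ 0.002  0.001 -1.   ] yaw_y -37.5
shift tool [-0.001  -0.0022  0.136 ]
```

```bash
python3 -m pendant '[[[-0.001,-0.001,0.04,0],[0,0,0.04,0],[0,0,0.035,0],[0,0,0.02,0],[0,0,0,0]]]'
python3 -m pendant '[[[0,0,0,0],[0,0,0,0],[0,0,0,0],[0,0,0,0]]]' 0 30
python3 -m pendant '[[[0,0,-0.04,0],[0,0,-0.05,0],[0,0,-0.05,0],[0,0,-0.06,0],[0,0,0,0]]]'
python3 - <<'E'
from h import *
delta([.5635,-.1304,.24])
E
```

```text
time_s: 37.0
position: [0.6592, 0.2927, 0.0386]
tool_rot: [0.897, 0.442, -0.001, -0.0]
contact_force: [-0.1, -0.3, 0.7]
finger_gap: 1.003
finger_force: 0.0
time_s: 37.5
position: [0.6608, 0.2934, 0.0411]
tool_rot: [0.897, 0.442, 0.001, 0.0]
contact_force: [-1.0, -0.7, 4.4]
finger_gap: 0.674
finger_force: 30.0
time_s: 38.12
position: [0.6631, 0.2945, 0.247]
tool_rot: [0.897, 0.442, 0.006, 0.0]
contact_force: [0.6, 0.1, -1.7]
finger_gap: 0.676
finger_force: 30.0
t 38.12 p [0.6631 0.2945 0.247 ] F [ 0.6  0.1 -1.7] gap 0.676 ff 30.0
tool x [0.609 0.793 0.011] y [ 0.793 -0.609  0.006] z [ 0.011  0.005 -1.   ] yaw_y -37.5
shift tool [-0.3978  0.1796  0.0039]
```

```bash
python3 -m pendant '[[[-0.0495,0.0223,0,0],[-0.0495,0.0223,0,0],[-0.0495,0.0223,0,0],[-0.0495,0.0223,0,0],[-0.0495,0.0223,0,0],[-0.0495,0.0223,0,0],[-0.0495,0.0223,0,0],[-0.0495,0.0223,0,0],[0,0,0.02,0],[0,0,0,0],[0,0,0.02,0],[0,0,0,0]]]'
python3 - <<'E'
from h import *
delta([.5635,-.1304,.13])
E
```

```text
time_s: 39.62
position: [0.5589, -0.1279, 0.1966]
tool_rot: [0.896, 0.443, -0.002, -0.002]
contact_force: [-0.8, -0.1, -2.5]
finger_gap: 0.673
finger_force: 30.0
t 39.62 p [ 0.5589 -0.1279  0.1966] F [-0.8 -0.1 -2.5] gap 0.673 ff 30.0
tool x [ 0.607  0.795 -0.002] y [ 0.795 -0.607 -0.005] z [-0.005  0.002 -1.   ] yaw_y -37.4
shift tool [0.001  0.0055 0.0666]
```

Settling, then correct and check the rings.

```bash
python3 -m pendant '[[[0.0005,0.003,0.02,0],[0,0,0,0],[0,0,0,0],[0,0,0,0]]]'
python3 - <<'E'
from h import *
delta([.5635,-.1304,.13])
E
```

```text
time_s: 40.12
position: [0.5635, -0.1313, 0.1802]
tool_rot: [0.897, 0.442, 0.0, 0.0]
contact_force: [-0.2, 0.6, -2.1]
finger_gap: 0.673
finger_force: 30.0
t 40.12 p [ 0.5635 -0.1313  0.1802] F [-0.2  0.6 -2.1] gap 0.673 ff 30.0
tool x [0.609 0.793 0.   ] y [ 0.793 -0.609  0.001] z [ 0.001 -0.    -1.   ] yaw_y -37.5
shift tool [ 0.0007 -0.0006  0.0502]
```

```bash
python3 -m pendant '[[[0.0007,-0.0006,0.025,0],[0,0,0.02,0],[0,0,0.008,0],[0,0,0,0],[0,0,0,0]]]'; python3 -m pendant '[[[0,0,0.005,0],[0,0,0.004,0],[0,0,0.002,0],[0,0,0.001,0],[0,0,0,0],[0,0,0,0]]]'
```

```text
time_s: 40.75
position: [0.5636, -0.1304, 0.1273]
tool_rot: [0.897, 0.442, 0.001, 0.0]
contact_force: [0.8, -0.0, -1.3]
finger_gap: 0.674
finger_force: 30.0
time_s: 41.5
position: [0.5628, -0.1302, 0.116]
tool_rot: [0.897, 0.442, -0.0, -0.0]
contact_force: [-5.4, 0.7, 6.4]
finger_gap: 0.671
finger_force: 30.0
```

```bash
python3 -m pendant '[[[0,0,0,0],[0,0,0,0],[0,0,0,0],[0,0,-0.03,0],[0,0,-0.04,0],[0,0,-0.05,0],[0,0,0,0],[0,0,0,0]]]' 80
python3 - <<'E'
from h import *
for cam in ['top']:
  vision.camera(cam)
  for n in ['candle0']:
    r=vision.mark_of(cam,n); print(cam,n,[(round(a['conf'],2),np.round(a['position'],4).tolist()) for a in r[:6]])
delta([.5585,.386,.24])
E
```

```text
time_s: 42.5
position: [0.5627, -0.1301, 0.234]
tool_rot: [0.897, 0.442, -0.0, -0.0]
contact_force: [0.4, 0.3, -0.8]
finger_gap: 0.8
finger_force: 0.0
top candle0 [(0.91, [0.5591, 0.389, 0.0012]), (0.81, [0.4411, 0.3327, 0.0006])]
t 42.6 p [ 0.5618 -0.1299  0.2324] F [-0.2  0.3 -0.6] gap 0.8 ff 0.0
tool x [ 0.609  0.793 -0.001] y [ 0.793 -0.609 -0.003] z [-0.003  0.001 -1.   ] yaw_y -37.5
shift tool [ 0.4073 -0.3167 -0.0071]
```

```bash
python3 -m pendant '[[[0.0407,-0.0317,0,0],[0.0407,-0.0317,0,0],[0.0407,-0.0317,0,0],[0.0407,-0.0317,0,0],[0.0407,-0.0317,0,0],[0.0407,-0.0317,0,0],[0.0407,-0.0317,0,0],[0.0407,-0.0317,0,0],[0.0407,-0.0317,0.02,0],[0.0407,-0.0317,0.04,0],[0,0,0,0],[0,0,0,0]]]' 100
python3 -m pendant '[[[0,0,0,0],[0,0,0,0]]]'
python3 cand.py .5585 .387 w10
```

```text
time_s: 44.1
position: [0.5584, 0.3828, 0.1744]
tool_rot: [0.897, 0.443, -0.002, 0.0]
contact_force: [0.1, 0.4, 0.0]
finger_gap: 1.002
finger_force: 0.0
time_s: 44.35
position: [0.5602, 0.3826, 0.1777]
tool_rot: [0.897, 0.442, 0.001, -0.0]
contact_force: [-1.4, -0.4, 0.2]
finger_gap: 1.002
finger_force: 0.0
[(0.79, [0.56, 0.3836, -0.0029]), (0.61, [0.4421, 0.3362, 0.001])]
circle ((0.5569473505020142, 0.38550153374671936), 0.030334750190377235) 5653
t 44.45 p [0.56   0.3828 0.1775] F [-0.1 -0.7  0. ] gap 0.999 ff 0.0
tool x [0.61  0.793 0.002] y [ 0.793 -0.61   0.001] z [ 0.002  0.001 -1.   ] yaw_y -37.6
shift tool [ 0.0022 -0.0038  0.1375]
```

```bash
python3 -m pendant '[[[0.0003,-0.004,0.04,0],[0,0,0.04,0],[0,0,0.037,0],[0,0,0.02,0],[0,0,0,0]]]'
python3 -m pendant '[[[0,0,0,0],[0,0,0,0],[0,0,0,0],[0,0,0,0]]]' 0 30
python3 -m pendant '[[[0,0,-0.04,0],[0,0,-0.05,0],[0,0,-0.05,0],[0,0,-0.06,0],[0,0,0,0]]]'
python3 - <<'E'
from h import *
delta([.6453,-.0238,.24])
E
```

```text
time_s: 45.08
position: [0.5553, 0.3853, 0.0378]
tool_rot: [0.897, 0.442, -0.001, 0.0]
contact_force: [-0.4, 0.2, 1.1]
finger_gap: 1.0
finger_force: 0.0
time_s: 45.58
position: [0.5571, 0.3867, 0.0407]
tool_rot: [0.897, 0.442, 0.001, -0.0]
contact_force: [0.6, -1.0, 4.6]
finger_gap: 0.673
finger_force: 30.0
time_s: 46.2
position: [0.5591, 0.3882, 0.2462]
tool_rot: [0.897, 0.442, 0.006, -0.001]
contact_force: [0.6, 0.5, -3.1]
finger_gap: 0.672
finger_force: 30.0
t 46.2 p [0.5591 0.3882 0.2462] F [ 0.6  0.5 -3.1] gap 0.672 ff 30.0
tool x [0.609 0.793 0.011] y [ 0.793 -0.609  0.004] z [ 0.01   0.007 -1.   ] yaw_y -37.5
shift tool [-0.2745  0.3191  0.0044]
```

```bash
python3 -m pendant '[[[-0.0343,0.0399,0,0],[-0.0343,0.0399,0,0],[-0.0343,0.0399,0,0],[-0.0343,0.0399,0,0],[-0.0343,0.0399,0,0],[-0.0343,0.0399,0,0],[-0.0343,0.0399,0,0],[-0.0343,0.0399,0,0],[0,0,0.03,0],[0,0,0.03,0],[0,0,0,0],[0,0,0,0]]]'
python3 -m pendant '[[[0,0,0,0],[0,0,0,0]]]'
python3 - <<'E'
from h import *
delta([.6453,-.0238,.128])
E
```

```text
time_s: 47.7
position: [0.6421, -0.0256, 0.1786]
tool_rot: [0.897, 0.442, -0.001, -0.0]
contact_force: [0.9, -0.2, -3.0]
finger_gap: 0.67
finger_force: 30.0
time_s: 47.95
position: [0.6433, -0.0256, 0.1808]
tool_rot: [0.897, 0.443, 0.001, 0.001]
contact_force: [-0.2, 0.1, -3.2]
finger_gap: 0.673
finger_force: 30.0
t 47.95 p [ 0.6433 -0.0256  0.1808] F [-0.2  0.1 -3.2] gap 0.673 ff 30.0
tool x [0.608 0.794 0.001] y [ 0.794 -0.608  0.002] z [ 0.003 -0.    -1.   ] yaw_y -37.5
shift tool [0.0026 0.0003 0.0528]
```

```bash
python3 -m pendant '[[[0.0024,0.0005,0.025,0],[0,0,0.02,0],[0,0,0.008,0],[0,0,0,0],[0,0,0,0]]]'; python3 -m pendant '[[[0,0,0.005,0],[0,0,0.004,0],[0,0,0.002,0],[0,0,0.001,0],[0,0,0,0],[0,0,0,0]]]'
```

```text
time_s: 48.58
position: [0.645, -0.0243, 0.127]
tool_rot: [0.897, 0.442, 0.001, 0.0]
contact_force: [0.4, 0.1, -3.9]
finger_gap: 0.677
finger_force: 30.0
time_s: 49.32
position: [0.6442, -0.0243, 0.1157]
tool_rot: [0.897, 0.442, -0.0, 0.0]
contact_force: [-4.6, 0.2, 5.0]
finger_gap: 0.667
finger_force: 30.0
```

```bash
python3 -m pendant '[[[0,0,0,0],[0,0,0,0],[0,0,0,0],[0,0,-0.03,0],[0,0,-0.04,0],[0,0,-0.05,0],[0,0,0,0],[0,0,0,0]]]' 80
python3 - <<'E'
from h import *
for cam in ['top']:
  vision.camera(cam)
  for n in ['candle0']:
    r=vision.mark_of(cam,n); print(cam,n,[(round(a['conf'],2),np.round(a['position'],4).tolist()) for a in r[:6]])
delta([.4405,.3355,.235])
E
```

```text
time_s: 50.32
position: [0.6441, -0.0242, 0.2338]
tool_rot: [0.897, 0.442, -0.0, -0.0]
contact_force: [-0.7, -0.4, -0.6]
finger_gap: 0.798
finger_force: 0.0
top candle0 [(0.92, [0.6623, -0.1203, 0.0761]), (0.72, [0.4395, 0.3324, -0.0008]), (0.61, [0.5581, -0.1312, 0.0752]), (0.46, [0.6432, -0.0262, 0.0754])]
t 50.42 p [ 0.6431 -0.0242  0.232 ] F [ 0.2 -0.1 -0.9] gap 0.799 ff 0.0
tool x [ 0.609  0.793 -0.002] y [ 0.793 -0.609 -0.003] z [-0.004  0.    -1.   ] yaw_y -37.5
shift tool [ 0.162  -0.3797 -0.0022]
```

```bash
python3 -m pendant '[[[0.0202,-0.0475,0,0],[0.0202,-0.0475,0,0],[0.0202,-0.0475,0,0],[0.0202,-0.0475,0,0],[0.0202,-0.0475,0,0],[0.0202,-0.0475,0,0],[0.0202,-0.0475,0,0],[0.0202,-0.0475,0,0],[0,0,0.03,0],[0,0,0.03,0],[0,0,0,0],[0,0,0,0]]]' 100
python3 -m pendant '[[[0,0,0,0],[0,0,0,0]]]'
python3 cand.py .4405 .3345 w11
```

```text
time_s: 51.92
position: [0.4412, 0.3351, 0.1741]
tool_rot: [0.897, 0.442, -0.0, 0.0]
contact_force: [0.4, -0.0, 0.3]
finger_gap: 0.995
finger_force: 0.0
time_s: 52.18
position: [0.442, 0.3356, 0.1755]
tool_rot: [0.897, 0.442, 0.001, -0.0]
contact_force: [0.4, -0.5, -1.0]
finger_gap: 1.001
finger_force: 0.0
[(0.79, [0.4386, 0.3392, 0.0005])]
circle ((0.43892765045166016, 0.33696797490119934), 0.0302629005163908) 5737
t 52.27 p [0.4417 0.3355 0.1751] F [0.3 0.3 0.1] gap 0.997 ff 0.0
tool x [0.609 0.793 0.001] y [ 0.793 -0.609  0.   ] z [ 0.001  0.001 -1.   ] yaw_y -37.5
shift tool [-0.0017 -0.0004  0.1351]
```

```bash
python3 -m pendant '[[[-0.0003,-0.003,0.04,0],[0,0,0.04,0],[0,0,0.035,0],[0,0,0.02,0],[0,0,0,0]]]'
python3 -m pendant '[[[0,0,0,0],[0,0,0,0],[0,0,0,0],[0,0,0,0]]]' 0 30
python3 -m pendant '[[[0,0,-0.04,0],[0,0,-0.05,0],[0,0,-0.05,0],[0,0,-0.06,0],[0,0,0,0]]]'
python3 - <<'E'
from h import *
delta([.5511,-.0362,.245])
E
```

```text
time_s: 52.9
position: [0.4373, 0.3359, 0.0376]
tool_rot: [0.897, 0.442, -0.002, 0.0]
contact_force: [-0.1, 0.3, 0.2]
finger_gap: 1.002
finger_force: 0.0
time_s: 53.4
position: [0.4393, 0.3374, 0.0404]
tool_rot: [0.897, 0.442, 0.001, -0.0]
contact_force: [-0.9, -0.5, 5.0]
finger_gap: 0.673
finger_force: 30.0
time_s: 54.02
position: [0.4415, 0.3389, 0.2454]
tool_rot: [0.897, 0.442, 0.006, -0.001]
contact_force: [0.9, 0.1, -3.9]
finger_gap: 0.674
finger_force: 30.0
t 54.02 p [0.4415 0.3389 0.2454] F [ 0.9  0.1 -3.9] gap 0.674 ff 30.0
tool x [0.609 0.793 0.011] y [ 0.793 -0.609  0.003] z [ 0.009  0.006 -1.   ] yaw_y -37.5
shift tool [-0.2309  0.3153 -0.001 ]
```

```bash
python3 -m pendant '[[[-0.0286,0.0394,0,0],[-0.0286,0.0394,0,0],[-0.0286,0.0394,0,0],[-0.0286,0.0394,0,0],[-0.0286,0.0394,0,0],[-0.0286,0.0394,0,0],[-0.0286,0.0394,0,0],[-0.0286,0.0394,0,0],[0,0,0.02,0],[0,0,0.02,0],[0,0,0,0],[0,0,0,0]]]'
python3 -m pendant '[[[0,0,0,0],[0,0,0,0]]]'
python3 - <<'E'
from h import *
delta([.5511,-.0362,.128])
E
```

```text
time_s: 55.52
position: [0.549, -0.0354, 0.1987]
tool_rot: [0.896, 0.443, -0.0, -0.0]
contact_force: [0.1, 0.4, -2.4]
finger_gap: 0.672
finger_force: 30.0
time_s: 55.78
position: [0.55, -0.0362, 0.2002]
tool_rot: [0.897, 0.443, 0.001, 0.0]
contact_force: [0.7, 0.4, -3.3]
finger_gap: 0.673
finger_force: 30.0
t 55.77 p [ 0.55   -0.0362  0.2002] F [ 0.7  0.4 -3.3] gap 0.673 ff 30.0
tool x [0.608 0.794 0.001] y [ 0.794 -0.608  0.001] z [ 0.002 -0.    -1.   ] yaw_y -37.5
shift tool [0.0006 0.0008 0.0722]
```

```bash
python3 -m pendant '[[[0.0005,0.0011,0.03,0],[0,0,0.025,0],[0,0,0.017,0],[0,0,0,0],[0,0,0,0]]]'; python3 -m pendant '[[[0,0,0.005,0],[0,0,0.004,0],[0,0,0.002,0],[0,0,0.001,0],[0,0,0,0],[0,0,0,0]]]'
```

```text
time_s: 56.4
position: [0.5515, -0.0369, 0.1283]
tool_rot: [0.897, 0.442, 0.001, 0.0]
contact_force: [-0.1, 0.4, -2.7]
finger_gap: 0.675
finger_force: 30.0
time_s: 57.15
position: [0.5507, -0.0368, 0.1154]
tool_rot: [0.897, 0.442, 0.0, 0.0]
contact_force: [-1.2, 0.4, -0.5]
finger_gap: 0.674
finger_force: 30.0
```

```bash
python3 -m pendant '[[[0,0,0.001,0],[0,0,0,0],[0,0,0,0]]]'; python3 -m pendant '[[[0,0,0,0],[0,0,0,0],[0,0,0,0],[0,0,-0.03,0],[0,0,-0.04,0],[0,0,-0.05,0],[0,0,-0.05,0],[0,0,-0.05,0],[-0.03,0,-0.05,0],[-0.03,0,0,0],[0,0,0,0],[0,0,0,0]]]' 80
cat > chk.py <<'E'
from h import *
c=vision.calibration('wrist');p,d=save('wrist','chk')
vv,uu=np.mgrid[0:300,0:640];dd=d[:300];R=np.array(c['R']);t=np.array(c['t'])
P=np.stack([(uu-c['cx'])/c['fx']*dd,(vv-c['cy'])/c['fy']*dd,dd],-1)-t;P=P@R
for x,y in [(.6577,-.118),(.5635,-.1304),(.5511,-.0362),(.6453,-.0238)]:
    m=(dd>0)&(P[...,2]>.145)&(P[...,2]<.16)&(np.hypot(P[...,0]-x,P[...,1]-y)<.045)
    q=P[m]
    if len(q)>20: print((x,y),cv2.minEnclosingCircle(q[:,:2].astype(np.float32)),len(q),'top z',np.percentile(q[:,2],[5,50,95]))
    else: print((x,y),'not seen',len(q))
for n in ['candle0','bolt','tray_hole','key_grip','nest0']:
    r=vision.mark_of('wrist',n); print(n,[(round(a['conf'],2),np.round(a['position'],4).tolist()) for a in r[:6]])
delta([.455,.182,.2])
E
python3 chk.py
```

```text
time_s: 57.52
position: [0.5507, -0.0368, 0.1153]
tool_rot: [0.897, 0.442, 0.0, 0.0]
contact_force: [-4.0, -0.3, 5.4]
finger_gap: 0.676
finger_force: 30.0
time_s: 59.02
position: [0.5141, -0.084, 0.3833]
tool_rot: [0.897, 0.442, -0.0, -0.001]
contact_force: [-0.4, 0.2, 0.2]
finger_gap: 0.801
finger_force: 0.0
(0.6577, -0.118) ((0.6564483046531677, -0.12121126800775528), 0.030613290145993233) 583 top z [0.14568717 0.15034104 0.15240904]
(0.5635, -0.1304) ((0.5625177025794983, -0.13111892342567444), 0.03013094887137413) 450 top z [0.14573229 0.15078929 0.15235653]
(0.5511, -0.0362) ((0.5506424903869629, -0.03778266906738281), 0.030070293694734573) 389 top z [0.14619683 0.15112728 0.15252855]
(0.6453, -0.0238) ((0.6438932418823242, -0.025195730850100517), 0.03021375834941864) 566 top z [0.14576447 0.15079487 0.15247966]
candle0 [(0.91, [0.558, -0.1306, 0.074]), (0.77, [0.5534, -0.0356, 0.0746]), (0.64, [0.6594, -0.1198, 0.078]), (0.57, [0.6438, -0.03, 0.0754]), (0.38, [0.4488, -0.3229, 0.0012])]
bolt [(0.67, [0.4518, -0.1044, 0.0628]), (0.65, [0.4558, -0.098, 0.0769])]
tray_hole [(0.94, [0.4539, -0.1003, 0.0747])]
key_grip [(0.89, [0.4529, 0.1787, 0.0989]), (0.71, [0.4557, -0.1004, 0.0624])]
nest0 []
t 59.33 p [ 0.5143 -0.0839  0.3835] F [-0.6  0.1 -0.5] gap 0.801 ff 0.0
tool x [ 0.608  0.794 -0.   ] y [ 0.794 -0.608 -0.001] z [-0.001  0.    -1.   ] yaw_y -37.4
shift tool [ 0.1751 -0.2085  0.1837]
```

View pics/chk.png

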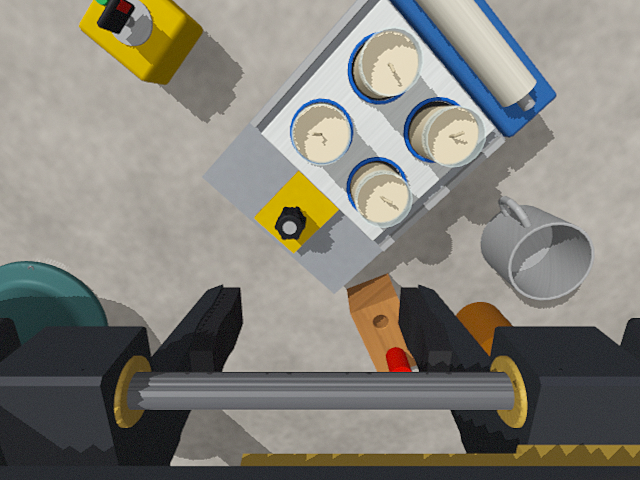

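All four candles sit in their nests with tops at 150 mm; bolt knob home at (290,223), drift in the block. On to the key.

```bash
python3 -m pendant '[[[0.029,-0.0347,0,0],[0.029,-0.0347,0.02,0],[0.029,-0.0347,0.03,0],[0.029,-0.0347,0.04,0],[0.029,-0.0347,0.04,0],[0.029,-0.0347,0.04,0],[0,0,0,0],[0,0,0,0],[0,0,0,0],[0,0,0,0]]]' 60
cat > key.py <<'E'
from h import *
c=vision.calibration('wrist');p,d=save('wrist','key')
vv,uu=np.mgrid[0:320,0:640];dd=d[:320];R=np.array(c['R']);t=np.array(c['t'])
P=np.stack([(uu-c['cx'])/c['fx']*dd,(vv-c['cy'])/c['fy']*dd,dd],-1)-t;P=P@R
m=(dd>0)&(P[...,2]>.108)&(P[...,2]<.125)&(np.hypot(P[...,0]-.455,P[...,1]-.182)<.04)
q=P[m];print(len(q),q.mean(0),'rect (centre,size,angle)',cv2.minAreaRect((q[:,:2]*1000).astype(np.float32)))
b=q[:,:2]-q[:,:2].mean(0);w,V=np.linalg.eigh(b.T@b);print('width dir yaw',np.degrees(np.arctan2(V[1,1],V[0,1])))
for n in ['key_grip']:
    r=vision.mark_of('wrist',n); print(n,[(round(a['conf'],2),np.round(a['position'],4).tolist()) for a in r[:3]])
delta([q[:,0].mean(),q[:,1].mean(),.079]);print(monitor.get_state()['q'])
E
python3 key.py
```

```text
time_s: 60.58
position: [0.456, 0.1797, 0.2157]
tool_rot: [0.897, 0.442, 0.001, 0.0]
contact_force: [-0.1, -0.6, 0.1]
finger_gap: 0.602
finger_force: 0.0
648 [0.4560224  0.18388168 0.11748241] rect (centre,size,angle) ((454.9454040527344, 182.7289276123047), (35.26777648925781, 8.557369232177734), 11.531208992004395)
width dir yaw -168.57587753466763
key_grip [(0.96, [0.4562, 0.1828, 0.0965])]
t 60.67 p [0.4556 0.1798 0.2152] F [0.8 0.3 0.3] gap 0.601 ff 0.0
tool x [0.61  0.793 0.001] y [ 0.793 -0.61   0.001] z [ 0.002  0.    -1.   ] yaw_y -37.6
shift tool [ 0.0033 -0.0023  0.1362]
[ 3.25052077e-01 -7.51892217e-02  2.01762719e+00 -6.08411404e-05
  1.19746739e+00  9.80965998e-01]
```

View pics/key.png

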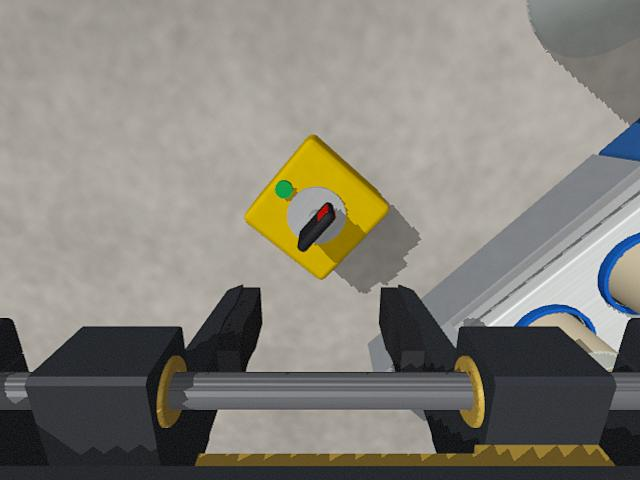

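Key bow at (317,226), width along yaw 11.5°. For joint-6 range I turn −139° to close across it, leaving room for the +63°.

```bash
python3 -m pendant '[[[0,0,0,-10.7],[0,0,0,-10.7],[0,0,0,-10.7],[0,0,0,-10.7],[0,0,0,-10.7],[0,0,0,-10.7],[0,0,0,-10.7],[0,0,0,-10.7],[0,0,0,-10.7],[0,0,0,-10.7],[0,0,0,-10.7],[0,0,0,-10.7]]]' 40
python3 -m pendant '[[[0,0,0,-10.7],[0,0,0,0],[0,0,0,0]]]'
python3 - <<'E'
from h import *
delta([.455,.1827,.079]);print(monitor.get_state()['q'])
E
```

```text
time_s: 62.18
position: [0.4551, 0.18, 0.2146]
tool_rot: [-0.011, 1.0, 0.0, 0.0]
contact_force: [-0.6, -0.8, 0.9]
finger_gap: 0.403
finger_force: 0.0
time_s: 62.55
position: [0.455, 0.1802, 0.2144]
tool_rot: [-0.099, 0.995, 0.0, 0.0]
contact_force: [0.4, 0.1, 0.3]
finger_gap: 0.396
finger_force: 0.0
t 62.55 p [0.455  0.1802 0.2144] F [0.4 0.1 0.3] gap 0.396 ff 0.0
tool x [-0.98  -0.198 -0.   ] y [-0.198  0.98   0.   ] z [ 0.  0. -1.] yaw_y 101.4
shift tool [-0.0005  0.0024  0.1354]
[ 3.26220443e-01 -7.45317521e-02  2.01846113e+00  4.67804943e-06
  1.19732127e+00 -1.44362021e+00]
```

```bash
python3 -m pendant '[[[-0.0005,0.0024,0.04,0],[0,0,0.04,0],[0,0,0.03,0],[0,0,0.0254,0],[0,0,0,0],[0,0,0,0]]]'
python3 -m pendant '[[[0,0,0,0],[0,0,0,0],[0,0,0,0],[0,0,0,0]]]' 0 25
```

```text
time_s: 63.3
position: [0.4555, 0.183, 0.0797]
tool_rot: [-0.101, 0.995, 0.0, 0.001]
contact_force: [1.3, 0.9, 0.7]
finger_gap: 0.399
finger_force: 0.0
time_s: 63.8
position: [0.4555, 0.1831, 0.0796]
tool_rot: [-0.101, 0.995, 0.0, 0.001]
contact_force: [-0.5, -0.5, 3.5]
finger_gap: 0.113
finger_force: 25.0
```

```bash
python3 -m pendant '[[[0,0,0,10],[0,0,0,10],[0,0,0,10],[0,0,0,10],[0,0,0,10],[0,0,0,8],[0,0,0,4],[0,0,0,0],[0,0,0,0]]]'
python3 - <<'E'
from h import *
s,_=st();print(s['wrist_torque'],np.degrees(s['q'][5]))
E
```

```text
time_s: 64.92
position: [0.4551, 0.1821, 0.0796]
tool_rot: [0.425, 0.905, -0.001, 0.0]
contact_force: [-1.8, -3.7, 6.2]
finger_gap: 0.112
finger_force: 25.0
t 64.92 p [0.4551 0.1821 0.0796] F [-1.8 -3.7  6.2] gap 0.112 ff 25.0
[-0.75193502  0.24286949  0.10266683] -20.62767068258031
```

```bash
python3 -m pendant '[[[0,0,0,2],[0,0,0,0],[0,0,0,0]]]'
python3 - <<'E'
from h import *
s,_=st();print(s['wrist_torque'],np.degrees(s['q'][5]))
E
python3 -m pendant '[[[0,0,0,0],[0,0,0,0],[0,0,0,0],[0,0,0,0],[0,0,0,0],[0,0,-0.03,0],[0,0,-0.05,0],[0,0,-0.05,0],[0,0,0,0],[0,0,0,0]]]' 80
python3 key.py
```

```text
time_s: 65.3
position: [0.4551, 0.182, 0.0796]
tool_rot: [0.441, 0.897, -0.001, 0.0]
contact_force: [-0.7, -3.3, 6.2]
finger_gap: 0.112
finger_force: 25.0
t 65.3 p [0.4551 0.182  0.0796] F [-0.7 -3.3  6.2] gap 0.112 ff 25.0
[-0.68094613  0.22847156  0.1354768 ] -18.625668893782755
time_s: 66.55
position: [0.4545, 0.1828, 0.2084]
tool_rot: [0.441, 0.897, -0.0, -0.0]
contact_force: [0.2, -0.6, 0.4]
finger_gap: 0.799
finger_force: 0.0
736 [0.45389313 0.18421632 0.1170509 ] rect (centre,size,angle) ((454.5385437011719, 182.97596740722656), (35.76020050048828, 8.95376205444336), 11.417691230773926)
width dir yaw -168.10475464537785
key_grip [(0.61, [0.4556, 0.1834, 0.0961])]
t 66.65 p [0.4536 0.1824 0.2069] F [ 0.4 -0.8 -0.5] gap 0.796 ff 0.0
tool x [-0.61   0.792  0.001] y [ 0.792  0.61  -0.003] z [-0.003 -0.001 -1.   ] yaw_y 37.6
shift tool [0.0011 0.0017 0.1279]
[ 3.31462059e-01 -6.68764250e-02  2.02558278e+00  2.90751299e-05
  1.18623809e+00 -3.24959345e-01]
```

```bash
python3 - <<'E'
from h import *
for cam in ['top','scene']:
  vision.camera(cam)
  for n in ['candle0','drift','bolt']:
    r=vision.mark_of(cam,n); print(cam,n,[(round(a['conf'],2),np.round(a['position'],4).tolist()) for a in r[:5]])
save('scene','fin')
E
```

```text
top candle0 [(0.92, [0.5573, -0.1283, 0.0765]), (0.91, [0.6437, -0.0257, 0.0748]), (0.72, [0.6602, -0.1228, 0.0773]), (0.55, [0.4572, -0.2926, 0.0789])]
top drift [(0.74, [0.4431, -0.358, 0.0751])]
top bolt [(0.57, [0.4509, -0.1007, 0.0694]), (0.18, [0.6463, -0.0222, 0.0727])]
scene candle0 [(0.98, [0.656, -0.1229, 0.0756]), (0.94, [0.5517, -0.0402, 0.0798]), (0.85, [0.5624, -0.1301, 0.0737]), (0.71, [0.6431, -0.0238, 0.0727]), (0.46, [0.5633, -0.1284, 0.0736])]
scene drift [(0.8, [0.4448, -0.3549, 0.0751]), (0.68, [0.6448, -0.0247, 0.0727])]
scene bolt [(0.8, [0.4554, -0.0992, 0.0754]), (0.26, [0.5632, -0.1278, 0.0704])]
```

View pics/fin.png

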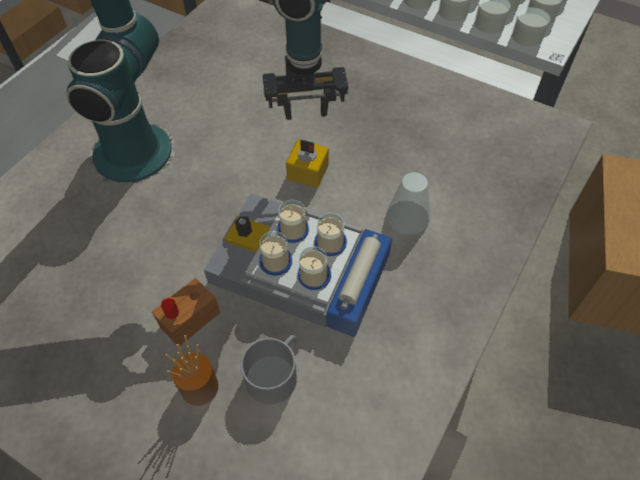

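Key is back at its rest angle (11.4°), the bolt is home (243,225), four candles are in the nests, and the drift is in the block (170,305). Handing in.

```bash
python3 -c "
from plant import robot
print(robot.sign_off())"
```

```text
the job is handed in; nothing more can be done
None
```

I handed the job in at about 67 s of the 210 s: the drift aligned the tray and is back in the block, the bolt is home, all four candles stand in nests, and the key was turned to its stop and sprang back. The hand-in returned no verdict; these are my own camera and force readings.

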